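# Wedge a two-part plaster mould shut

## Task

Close the plaster mould: take the tapered wedge from the tool stand, stand it thin end down in the keyway of the wooden frame and let go of it. Then pick up the wooden rammer and tap the wedge down with it, lifting the rammer clear between blows, until the wedge is tight and the mould halves meet; do not push the wedge home with the gripper. Finally stand the rammer upright back on the brown board, and leave everything else where it is.

Things in the scene. Friction and masses are not known exactly. Their poses are not given: they have to be found in the camera images.
- frame: Fixed wooden clamping frame, x -50 to +140 mm, 120 mm wide; origin on the table under the gap. Along +x: end stop (105 mm high), V-shaped gap at x = 0, sliding jaw with the moving plaster half, seam (x about 74 mm), fixed plaster half, far stop (110 mm high). Two ribs, 105 mm high, standing into the gap from the end stop, bound a keyway 46 mm wide along y, centred on y = 0
- gap (a point): Fixed point at the gap's mouth, 105 mm above the table, where the wedge's axis goes while the mould is open; axes as the frame's. The gap there is 22 mm along x, with the wedge's taper. Wedge goes in with its thickness along frame x, width along y: at first its thin end stops about 40 mm below this point; with the mould shut, 80 mm below, its axis 4 mm further to +x
- jaw (a joint): Slide of the jaw and moving mould half along frame +x: 0 = open (8 mm seam), 0.008 m = mould halves meet (stop). A spring pushes it open (1.6 N at 0, 3.2 N at 0.008); the wedge pushes it shut, 1 mm per 5 mm that it goes down (40 mm in all). The wedge holds by friction. Driving it takes about 3 to 15 N from above, more once tight
- jaw_top (a point): Middle of the top of the moving plaster mould half, 102 mm above the table
- stand: Fixed dark wooden tool stand, 150 x 80 x 45 mm high, with two sockets in its top at x = -37.5 and +37.5 mm (each 32 mm along x, 46 mm along y, 35 mm deep); origin under its centre
- wedge_mid (a point): Centre (half-way up) of the tapered wooden wedge, 120 g, thin end down in one of the stand's two sockets: 130 mm long along its z (up), 40 mm wide along its y (parallel sides; grip it there, in its upper third), thickness along its x tapering evenly from 14 mm at the bottom to 40 mm at the top; a half turn about z makes no difference
- rammer_mid (a point): Centre (half-way up) of the round wooden rammer, 300 g, 100 mm high, standing upright on the board: foot 50 mm across and 30 mm high, above it a plain handle 32 mm across and 70 mm long; z up. Grip it high on the handle. Centre is 50 mm above its flat underside
- rammer_foot (a point): Centre of the rammer's flat underside
- board: Fixed brown fibreboard, 200 x 200 x 6 mm thick; origin under its centre, edges along its x and y
- cup: green plastic cup, 64 mm wide, 60 mm high, standing on the board near the rammer; origin under its centre
- jar: white glaze jar, 56 mm wide, 70 mm high, standing on the table; origin under its centre
- scraper: scraper (spatula) 200 mm long lying on the table; origin under its middle
- bowl: fired clay bowl, 100 mm wide, 45 mm high; origin under its centre
- turtle: fired clay turtle shell, 68 mm wide, 36 mm high; origin under its centre
- pin: wooden rolling pin, 48 mm thick, 310 mm long; origin under its middle
- packer: straight wooden packing block, 24 mm x 40 mm x 130 mm high, standing in the stand's other socket; same wood, length and width as the wedge but not tapered; origin under its centre, z up

How it is judged:
By the outcome, as a careful person would: the job done as asked, in the order asked, and still so for the second after the job is handed in, with the robot touching nothing.
It also fails if it takes over 61 s, if anything falls off the work surface, if the arm or the gripper's body presses on something with over 40 N, if the wrist force passes 120 N, or if a joint passes its speed limit or range.

## Robot

A 7-joint arm with a two-finger parallel gripper is mounted at the origin on the work surface. World frame = base frame: x ahead of the robot, y to its left, z up, the work surface at z = 0. Lengths are in m, angles in rad, forces in N, time in s.
With the tool pointing down it reaches from about 0.4 to 0.875 m from the base axis. Payload 6.5 kg.
Tool frame: the origin (TCP) lies midway between the tips of the shut fingers; the grasp point (between the pads) lies 19 mm behind it; z points along the fingers, y is the direction in which the jaws open and shut (so a half turn about z gives the same grasp; the last joint's range is limited). The gripper opens to 85 mm and grips with 20 to 120 N. Pads are 22 mm wide; open, the fingers measure 114 mm over their backs; the gripper's body (76 mm by 85 mm) begins 54 mm behind the grasp point. The pads swing forward as they close: fully open they stand 13 mm farther back than shut.
Start: joints at [-1.338, 0.536, -0.004, 1.538, 0.003, 1.067, -0.071], TCP at [0.191, 0.621, 0.231] pointing down, gripper open.
Joint ranges: [-2.7, 2.7], [-0.37, 2.16], [-1.27, 1.26], [0.24, 2.4], [-1.31, 4.45], [0.19, 1.91], [-2.76, 2.76]. Speed limits (rad/s): [2.39, 2.39, 3.14, 3.14, 3.14, 3.14, 3.14].

## Interface

Orientations are given as [roll, pitch, yaw] about the fixed x, y, z axes, in that order (R = Rz(yaw) Ry(pitch) Rx(roll)).
In Python, from workcell import * gives the robot as it stands.
- The arm moves only by the tool send_rows, never from a script. Its argument "moves" is a list of rows, each an object with "delta_pos": the shift along the tool's x, y, z as a fraction of full scale, a list of three; "delta_rot": the turn, a rotation vector about the tool's x, y, z as a fraction of full scale, a list of three; "grip": the closure, from 0 (fully open) to 1 (shut). In form: [{"delta_pos": [tx, ty, tz], "delta_rot": [wx, wy, wz], "grip": grip}, ...]. A call has 1 to 10 rows; each row is the pose to reach, as a shift and turn from the pose commanded when the call began, along the tool's axes at that moment; what a row does not reach only later rows make up. Full scale, the value 1, is 0.2 m for a shift and 30 degrees for a turn. A row lasts 1/12 s, in which the tool goes at most 41.7 mm and 7.16 degrees, less where a joint would pass 70% of its speed; a pose out of reach is approached as far as the arm can. A call with a number of a shift or a turn outside -1 to 1 is refused whole. A call with a gripper value outside its range is refused whole. The fingers move at their own pace and stop on an object; the grip force is fixed at half the most. Time passes only in rows, so rows that repeat a pose let the fingers close. It gives the time, the measured TCP pose, the force and the opening at its end, in the units of the state.
- sense(): the state, without advancing time (a new reading comes with each control period).
- camera(name): name is "scene" or "top"; returns a dict with "image" (420x560x3 uint8, red, green, blue), "depth" (420x560 float32, m along the optical axis (not along the pixel's ray), 0 where there is no reading), "vertical_fov" (degrees; the focal length in pixels is half the picture's height over the tangent of half this angle, whatever the lens; pixels are square), "cx", "cy" (the principal point, pixels), "position" and "orientation" of the camera in the world. Camera axes: x right, y down, z forward; pixel columns grow to the right and rows downward; lengths in m; the calibration is good to about 2 mm. A picture is of the moment at which its call begins.
- job_done(): hands the job in, once; it reports no verdict.
The state is a dict: "time_s": time; "q": joint angles; "qd": joint speeds; "joint_efforts": joint torques, N m; "position": TCP position; "ee_rot": TCP orientation; "wrist_force": force on the tool from outside, world axes, zero at the start; "wrist_torque": the same for the moment, N m; "grip_width": finger opening in m.
Only numpy, scipy, OpenCV 4.12 (cv2) and the standard library are available. Lean on these libraries where they do the work, as an engineer would, in place of code of your own. Each camera call takes 0.05 s, during which the arm holds its last target.

## Working session

There is one attempt and no reset: what is moved stays moved. The work goes in short steps, Python scripts to look and compute and a tool call to move; the robot and the scene stay as the last step left them, time stands still between calls to the robot, and variables do not carry over. Pictures are saved under pics/ and viewed, and the job is handed in when it is done.

Besides the shell and the picture viewer there is one more tool, called after "Emit:" by a JSON object that holds its "name" and its "arguments", one argument or row to a line. send_rows: Moves the arm, as the interface text tells. Shift numbers are shares of 0.2 m and turn numbers shares of 30 degrees, none past 1 either way. Its arguments: {"type":"object","properties":{"moves":{"type":"array","items":{"type":"object","properties":{"delta_pos":{"type":"array","items":{"type":"number","minimum":-1,"maximum":1}},"delta_rot":{"type":"array","items":{"type":"number","minimum":-1,"maximum":1}},"grip":{"type":"number"}}}}},"required":["moves"]}

```bash
ls; mkdir -p pics; python3 - <<'E'
from workcell import *
import cv2,numpy as np
s=sense();print(s)
for n in("scene","top"):
    c=camera(n);cv2.imwrite(f"pics/{n}0.png",c["image"][:,:,::-1]);np.savez(f"{n}0.npz",**c)
    print({k:v for k,v in c.items() if k not in("image","depth")})
E
```

```text
pics
{'time_s': 0.0, 'q': array([-1.33819626,  0.53720492, -0.00442106,  1.53886647,  0.00259797,
        1.06730548, -0.07121042]), 'qd': array([-0.0024599 ,  0.00169163, -0.00076128, -0.00163849, -0.00120722,
       -0.0015951 ,  0.00131847]), 'joint_efforts': array([ 2.38924322e-04, -5.83415115e+01,  1.04845539e+00, -2.59101713e+01,
        1.22899088e-02,  9.40653932e-03,  2.80872115e-05]), 'position': array([0.19118339, 0.62058259, 0.23039074]), 'ee_rot': array([-3.13981943e+00,  1.37435481e-04,  2.84283814e+00]), 'wrist_force': array([-0.71499736,  0.07159956,  0.17360768]), 'wrist_torque': array([-0.04934374,  0.06588466, -0.0173771 ]), 'grip_width': 0.08510607635980934}
{'vertical_fov': 57.6455645642357, 'cx': 280.1513240890247, 'cy': 209.79806203054338, 'position': array([1.23671607, 0.03729268, 0.72760312]), 'orientation': array([-2.34210399,  0.01645096,  1.56995406])}
{'vertical_fov': 52.77960269383463, 'cx': 277.5575998969913, 'cy': 215.8299973143129, 'position': array([0.40646887, 0.03530932, 1.18464831]), 'orientation': array([-2.97226656, -0.00676075, -1.56856177])}
```

View pics/scene0.png

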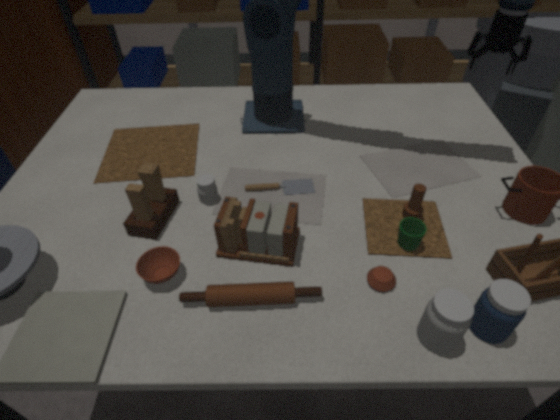

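View pics/top0.png

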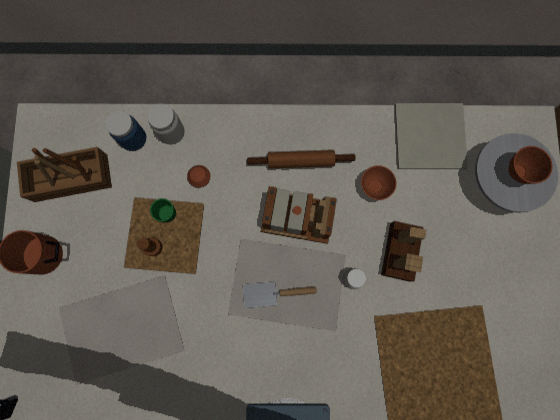

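```bash
cat > h.py <<'E'
import numpy as np,cv2
from scipy.spatial.transform import Rotation as R
def load(f): return dict(np.load(f))
def cloud(c):
    d=c["depth"];h,w=d.shape;f=h/2/np.tan(np.radians(float(c["vertical_fov"]))/2)
    v,u=np.mgrid[:h,:w]
    P=np.stack([(u-c["cx"])/f*d,(v-c["cy"])/f*d,d],-1)
    W=P@R.from_euler('xyz',c["orientation"]).as_matrix().T+c["position"]
    W[d<=0]=np.nan
    return W
def ortho(W,img,x0,x1,y0,y1,s=1000.):
    # image rows: -x down, cols: -y right ; z-buffer
    H=int((x1-x0)*s);Wd=int((y1-y0)*s)
    z=np.full((H,Wd),np.nan);col=np.zeros((H,Wd,3),np.uint8)
    p=W.reshape(-1,3);k=img.reshape(-1,3);m=np.isfinite(p[:,0]);p=p[m];k=k[m]
    o=np.argsort(p[:,2]);p=p[o];k=k[o]
    r=((x1-p[:,0])*s).astype(int);cc=((y1-p[:,1])*s).astype(int)
    g=(r>=0)&(r<H)&(cc>=0)&(cc<Wd)
    z[r[g],cc[g]]=p[g,2];col[r[g],cc[g]]=k[g]
    return z,col
E
python3 - <<'E'
from h import *
for n in("scene","top"):
    c=load(n+"0.npz");W=cloud(c)
    if n=="top":
        for nm,(u,v) in dict(wedge_or=(415,264),pk=(417,233),rammer=(150,247),table=(350,350),cup=(163,211),jar=(356,278)).items(): print(nm,W[v,u].round(4))
        boxes=dict(stand=(370,210,440,290),frame=(250,175,350,250),ram=(110,185,220,285))
    else:
        for nm,(u,v) in dict(a=(150,172),b=(137,195),rammer=(417,187),table=(330,350)).items(): print(nm,W[v,u].round(4))
        boxes=dict(stand=(115,155,190,245),frame=(205,185,310,270),ram=(350,175,450,260))
    t=[]
    for b in boxes.values():
        im=c["image"][b[1]:b[3],b[0]:b[2],::-1]
        im=np.clip(im.astype(float)*1.8,0,255).astype(np.uint8)
        k=400/max(im.shape[:2]); im=cv2.resize(im,None,fx=k,fy=k,interpolation=cv2.INTER_CUBIC)
        o=np.zeros((400,400,3),np.uint8);o[:im.shape[0],:im.shape[1]]=im[:400,:400];t.append(o)
    cv2.imwrite(f"pics/z_{n}.png",cv2.resize(np.hstack(t),(798,266)) if 0 else np.vstack([np.hstack(t[:2])]))
    cv2.imwrite(f"pics/z2_{n}.png",t[2])
E
```

```text
a [ 0.4907 -0.2954  0.1391]
b [ 0.5586 -0.3138  0.1236]
rammer [0.5237 0.3649 0.107 ]
table [0.8888 0.1243 0.0009]
wedge_or [ 0.4662 -0.3113  0.1359]
pk [ 0.5429 -0.3191  0.1397]
rammer [0.5111 0.3591 0.0865]
table [ 0.2422 -0.169  -0.0032]
cup [0.6198 0.3501 0.0111]
jar [ 0.4331 -0.1767  0.0708]
```

View pics/z_scene.png

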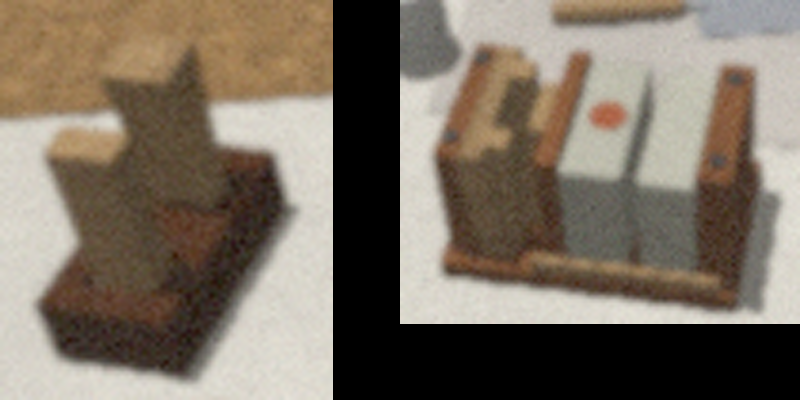

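View pics/z_top.png

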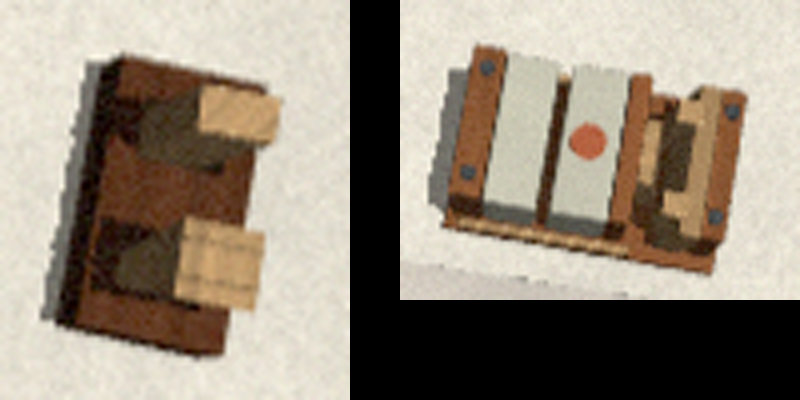

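```bash
cat >> h.py <<'E'
def rect(c,Z,x0,x1,y0,y1,s=2000.):
    """rectify plane z=Z: rows down=-x, cols right=-y, s px per m"""
    img=c["image"];f=img.shape[0]/2/np.tan(np.radians(float(c["vertical_fov"]))/2)
    H=int(round((x1-x0)*s));Wd=int(round((y1-y0)*s))
    r,k=np.mgrid[:H,:Wd]
    P=np.stack([x1-(r+.5)/s,y1-(k+.5)/s,np.full(r.shape,Z)],-1)-c["position"]
    q=P@R.from_euler('xyz',c["orientation"]).as_matrix()
    u=q[...,0]/q[...,2]*f+c["cx"];v=q[...,1]/q[...,2]*f+c["cy"]
    o=cv2.remap(img[:,:,::-1].copy(),u.astype(np.float32),v.astype(np.float32),cv2.INTER_CUBIC)
    return np.clip(o.astype(float)*1.8,0,255).astype(np.uint8)
def grid(o,x0,x1,y0,y1,s,step=.02):
    for X in np.arange(np.ceil(x0/step)*step,x1,step):
        cv2.line(o,(0,int((x1-X)*s)),(6,int((x1-X)*s)),(0,0,255),1);cv2.putText(o,f"{X*1000:.0f}",(8,int((x1-X)*s)+4),0,.35,(0,0,255))
    for Y in np.arange(np.ceil(y0/step)*step,y1,step):
        cv2.line(o,(int((y1-Y)*s),0),(int((y1-Y)*s),6),(255,0,0),1);cv2.putText(o,f"{Y*1000:.0f}",(int((y1-Y)*s)-10,16),0,.35,(255,0,0))
    return o
E
python3 - <<'E'
from h import *
cs=[load("scene0.npz"),load("top0.npz")]
for c in cs:
    W=cloud(c);m=(abs(W[...,0]-.75)<.05)&(abs(W[...,1]+.0)<.05) ;print("table",np.nanmedian(W[...,2][m]),np.nanstd(W[...,2][m]))
def go(nm,Z,b,s):
    o=np.hstack([grid(rect(c,Z,*b,s),*b,s) for c in cs]);print(nm,o.shape);cv2.imwrite(f"pics/r_{nm}.png",o)
go("stand140",.140,(.42,.58,-.38,-.26),3000)
go("frame105",.105,(.46,.62,-.08,.14),1800)
E
```

```text
table 0.0011276986073835982 0.34938181808141006
table 0.02161327749224151 0.021491719266457387
stand140 (480, 720, 3)
frame105 (288, 792, 3)
```

View pics/r_stand140.png

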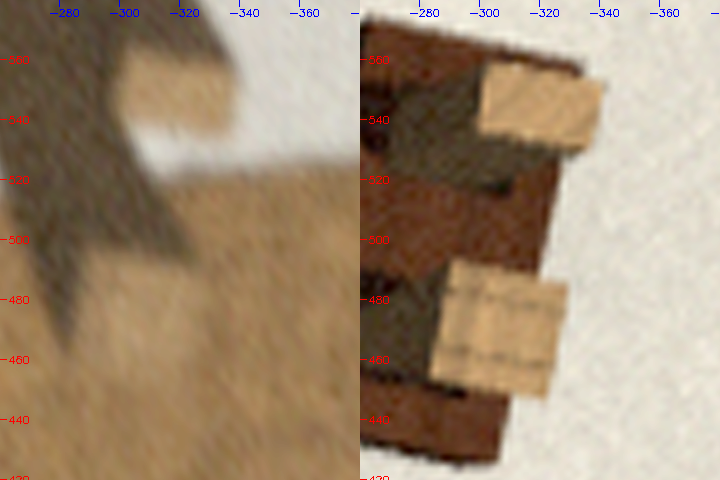

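View pics/r_frame105.png

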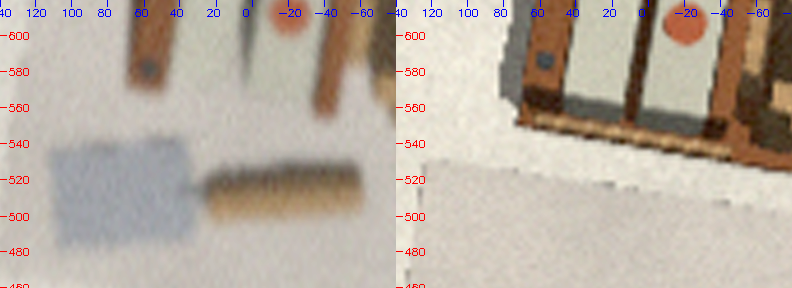

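```bash
python3 - <<'E'
from h import *
cs=[load("scene0.npz"),load("top0.npz")]
b=(.51,.67,-.12,.12);s=3200
for n,c in zip("st",cs):
    cv2.imwrite(f"pics/f105_{n}.png",grid(rect(c,.105,*b,s),*b,s,.01))
b=(.40,.60,-.39,-.22);s=2300
o=[grid(rect(cs[1],z,*b,s),*b,s) for z in(.045,.140)]
cv2.imwrite("pics/st.png",np.hstack(o))
o=[grid(rect(cs[0],z,*b,s),*b,s) for z in(.045,.140)]
b=(.44,.64,.24,.42);
o=[grid(rect(c,.1+.006,*b,2200),*b,2200) for c in cs]
cv2.imwrite("pics/ram.png",np.hstack(o))
E
```

```text
(no output)
```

View pics/f105_s.png

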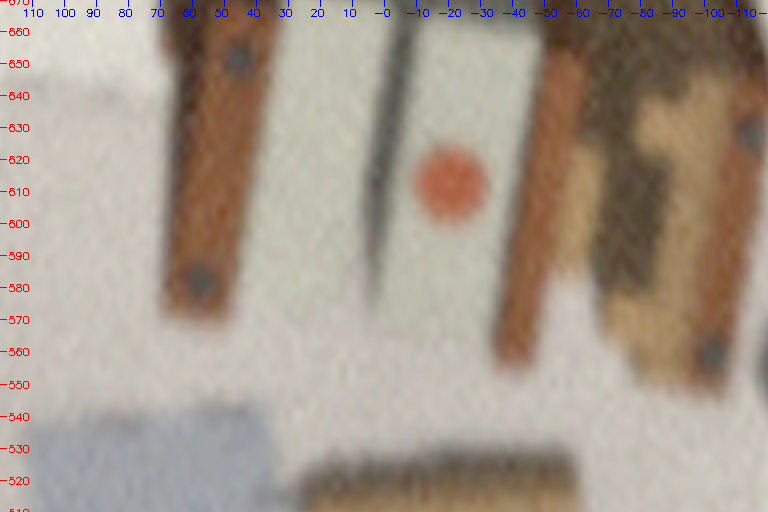

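View pics/f105_t.png

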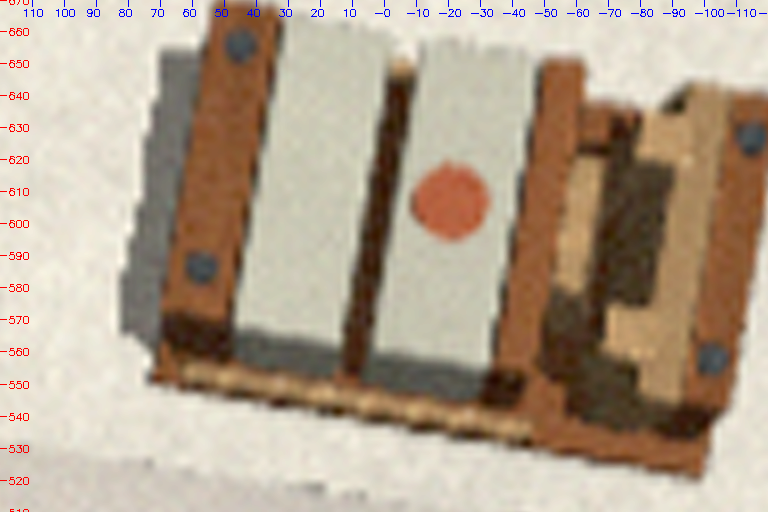

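View pics/st.png

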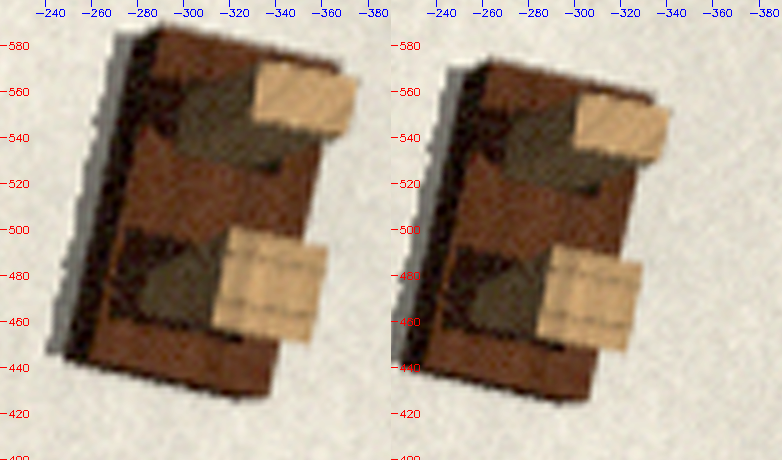

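View pics/ram.png

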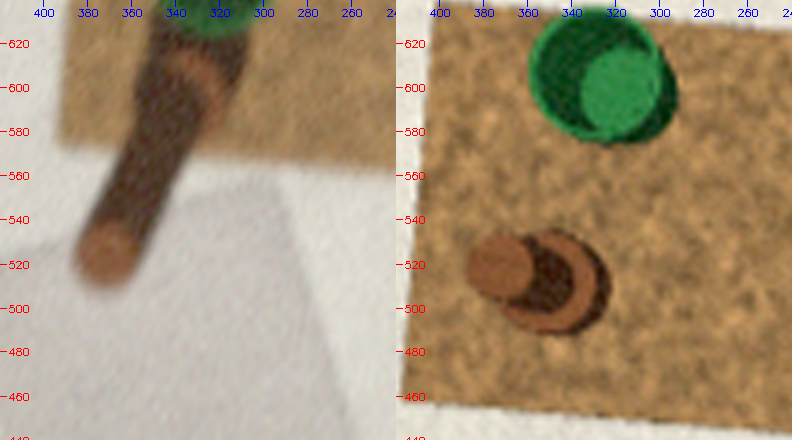

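```bash
python3 - <<'E'
from h import *
o=np.array([.5927,-.1065]);a=np.radians(9.9);ex=np.array([np.sin(a),np.cos(a)]);ey=np.array([-np.cos(a),np.sin(a)])
for n in("top","scene"):
    W=cloud(load(n+"0.npz"));p=W.reshape(-1,3);p=p[np.isfinite(p[:,0])]
    d=p[:,:2]-o;fx=d@ex*1000;fy=d@ey*1000;z=p[:,2]*1000
    for lo,hi in((-16,16),(30,50),(-50,-30)):
        print(n,lo,hi)
        for k in range(-14,120,3):
            m=(fx>=k)&(fx<k+3)&(fy>lo)&(fy<hi)
            if m.sum(): print((k,m.sum(),*np.percentile(z[m],[10,50,90]).round(0)),end=" ")
        print()
E
```

```text
top -16 16
(-11, np.int64(11), np.float64(102.0), np.float64(104.0), np.float64(107.0)) (-8, np.int64(14), np.float64(104.0), np.float64(106.0), np.float64(108.0)) (-5, np.int64(14), np.float64(102.0), np.float64(105.0), np.float64(107.0)) (-2, np.int64(13), np.float64(105.0), np.float64(106.0), np.float64(109.0)) (1, np.int64(16), np.float64(103.0), np.float64(105.0), np.float64(107.0)) (4, np.int64(13), np.float64(102.0), np.float64(104.0), np.float64(107.0)) (7, np.int64(13), np.float64(101.0), np.float64(104.0), np.float64(107.0)) (10, np.int64(15), np.float64(103.0), np.float64(105.0), np.float64(107.0)) (13, np.int64(14), np.float64(104.0), np.float64(106.0), np.float64(108.0)) (16, np.int64(13), np.float64(102.0), np.float64(105.0), np.float64(106.0)) (19, np.int64(24), np.float64(85.0), np.float64(99.0), np.float64(108.0)) (22, np.int64(21), np.float64(59.0), np.float64(68.0), np.float64(77.0)) (25, np.int64(17), np.float64(29.0), np.float64(41.0), np.float64(52.0)) (28, np.int64(13), np.float64(13.0), np.float64(17.0), np.float64(22.0)) (31, np.int64(10), np.float64(13.0), n
[... 17257 characters left out ...]
(101.0), np.float64(103.0)) (94, np.int64(16), np.float64(54.0), np.float64(102.0), np.float64(103.0)) (97, np.int64(13), np.float64(66.0), np.float64(101.0), np.float64(104.0)) (100, np.int64(12), np.float64(57.0), np.float64(101.0), np.float64(103.0)) (103, np.int64(70), np.float64(26.0), np.float64(71.0), np.float64(100.0)) (106, np.int64(10), np.float64(13.0), np.float64(19.0), np.float64(53.0)) (109, np.int64(3), np.float64(14.0), np.float64(16.0), np.float64(18.0)) (112, np.int64(9), np.float64(36.0), np.float64(81.0), np.float64(100.0)) (115, np.int64(14), np.float64(55.0), np.float64(100.0), np.float64(100.0)) (118, np.int64(14), np.float64(31.0), np.float64(87.0), np.float64(101.0))
```

```bash
python3 - <<'E'
from h import *
o=np.array([.5927,-.1065]);a=np.radians(9.9);ex=np.array([np.sin(a),np.cos(a)]);ey=np.array([-np.cos(a),np.sin(a)])
for n in("top","scene"):
    W=cloud(load(n+"0.npz"));p=W.reshape(-1,3);p=p[np.isfinite(p[:,0])]
    d=p[:,:2]-o;fx=d@ex*1000;fy=d@ey*1000;z=p[:,2]*1000
    q=lambda m,v:np.percentile(v[m],[0,1,3,50,97,99,100]).round(1)
    r=(abs(fy)<75)&(fx>-40)&(fx<200)
    m=r&(z>9)&(z<19);print(n,"base fx",q(m,fx),"fy",q(m,fy))
    m=r&(z>100);print("tops fx",q(m,fx),"fy",q(m,fy))
    m=r&(z>100)&(fx<18);print("endstop fy",q(m,fy),q(m,fx))
    m=r&(z>106)&(fx>140);print("far fy",q(m,fy),"fx",q(m,fx))
    m=r&(z>100)&(fx>66)&(fx<108);print("half fy",q(m,fy),"fx",q(m,fx))
    m=r&(z>100)&(fx>22)&(fx<30)&(fy>-35)&(fy<35);
    h=np.sort(fy[m]);k=np.argmax(np.diff(h));print("rib inner",h[k],h[k+1],h[0],h[-1])
    m=r&(z>98)&(fx>16)&(fx<38)&(abs(fy)<16);print("end edge",np.sort(fx[m])[-8:].round(1))
    m=r&(z>98)&(fx>30)&(fx<48)&(abs(fy)<16);print("jaw edge",np.sort(fx[m])[:8].round(1))
E
```

```text
top base fx [-15.1 -13.2  -8.6  46.5 169.5 172.9 174.7] fy [-60.  -57.5 -53.6  41.4  59.8  60.   60.2]
tops fx [-10.3  -8.6  -5.7  80.3 166.7 169.4 170.8] fy [-50.1 -48.6 -46.3   1.   47.2  49.3  50.3]
endstop fy [-50.1 -48.7 -46.9   0.9  47.3  49.   49.7] [-10.3  -9.7  -8.9   3.9  17.1  17.7  17.9]
far fy [-49.3 -48.3 -46.4   0.3  46.4  49.3  50.1] fx [148.7 148.9 149.5 159.6 170.  170.4 170.6]
half fy [-49.3 -48.6 -46.1   2.1  47.6  49.   50.3] fx [ 66.3  66.7  67.2  85.3 103.3 104.  104.5]
rib inner -23.424614235609294 23.3342414152334 -34.52583698610593 33.34840995077119
end edge [19.9 19.9 20.  20.2 20.3 20.5 20.5 20.6]
jaw edge [41.8 41.9 42.1 42.2 42.6 42.6 43.2 43.3]
scene base fx [-14.  -11.8  -7.3  62.6 175.2 175.6 175.7] fy [-63.4 -62.5 -62.1 -55.5  34.1  48.9  57.5]
tops fx [ -9.3  -7.   -4.2  80.1 169.1 171.3 171.8] fy [-53.9 -51.9 -50.8  -6.8  43.6  46.7  49.3]
endstop fy [-53.  -52.2 -51.5  -7.2  44.6  47.2  49.3] [-9.3 -8.4 -7.8  4.7 17.  17.6 18. ]
far fy [-53.9 -52.1 -50.9  -6.7  44.5  47.6  49.3] fx [149.7 150.1 150.7 161.2 171.1 171.5 171.8]
half fy [-53.  -51.5 -49.6  -5.9  43.5  46.2  47.8] fx [ 66.   66.3  66.5  85.7 104.  105.1 105.6]
rib inner -24.647765455672594 20.88520665670161 -34.69429597625295 34.80755575472884
end edge [20.8 20.9 21.  21.  21.1 21.1 21.4 21.7]
jaw edge [42.2 42.9 43.  43.3 43.4 43.5 44.4 44.6]
```

```bash
cat >> h.py <<'E'
def toprect(W,cx,cy,rad,zlo,zhi):
    m=(np.hypot(W[...,0]-cx,W[...,1]-cy)<rad)&(W[...,2]>zlo)&(W[...,2]<zhi)
    p=W[m];(c,sz,a)=cv2.minAreaRect((p[:,:2]*1000).astype(np.float32))
    return np.round(c,1),np.round(sz,1),round(a,1),p[:,2].mean().round(4),p[:,:2].mean(0).round(4),len(p)
E
python3 - <<'E'
from h import *
for n in("top","scene"):
    W=cloud(load(n+"0.npz"))
    print(n,"wedge",toprect(W,.47,-.306,.04,.133,.147))
    print(n,"pack",toprect(W,.545,-.32,.035,.133,.147))
    print(n,"ram",toprect(W,.515,.37,.03,.099,.113))
    print(n,"stand",toprect(W,.5,-.31,.12,.038,.052))
    print(n,"cup",toprect(W,.61,.33,.05,.058,.075))
    # edge-cleaned wedge
E
```

```text
top wedge (array([ 470.5, -306. ]), array([40.5, 39.6]), 78.4, np.float64(0.1399), array([ 0.4707, -0.3055]), 276)
top pack (array([ 545.6, -319.2]), array([40.6, 24.5]), 78.5, np.float64(0.1403), array([ 0.545 , -0.3185]), 168)
top ram (array([518. , 372.2]), array([28.8, 29.8]), 0.7, np.float64(0.1065), array([0.5183, 0.3713]), 127)
top stand (array([ 509.2, -313. ]), array([ 81.5, 150.7]), 77.8, np.float64(0.0453), array([ 0.5056, -0.3039]), 1006)
top cup (array([615.5, 340.4]), array([61.1, 62.7]), 0.6, np.float64(0.0655), array([0.6165, 0.3425]), 145)
scene wedge (array([ 471.8, -305.6]), array([41.9, 42.4]), 77.7, np.float64(0.1388), array([ 0.4744, -0.3044]), 197)
scene pack (array([ 546.8, -318.4]), array([42.6, 28. ]), 76.8, np.float64(0.139), array([ 0.5493, -0.3176]), 153)
scene ram (array([522.4, 372.7]), array([30.7, 29.1]), 44.5, np.float64(0.1052), array([0.5238, 0.372 ]), 108)
scene stand (array([ 509.8, -311.4]), array([ 83.4, 155. ]), 76.2, np.float64(0.0446), array([ 0.5307, -0.3037]), 809)
scene cup (array([617.2, 340.2]), array([62.8, 63.5]), 49.1, np.float64(0.0639), array([0.6173, 0.3407]), 221)
```

```bash
cat >> h.py <<'E'
def plan(pos,yaw,s=None):
    """print delta_pos, delta_rot (fractions) from measured pose to target pos / tool-down with yaw deg (roll 180)"""
    if s is None:
        from workcell import sense; s=sense()
    Rc=R.from_euler('xyz',s["ee_rot"]);Rt=R.from_euler('xyz',[np.pi,0,np.radians(yaw)])
    dp=Rc.inv().apply(np.array(pos)-s["position"])/.2
    dr=np.degrees((Rc.inv()*Rt).as_rotvec())/30
    print("t",round(s["time_s"],2),"pos",s["position"].round(4),"yaw",np.degrees(s["ee_rot"]).round(2),"grip",round(s["grip_width"],4),"F",s["wrist_force"].round(1))
    print("dpos",dp.round(4),"drot",dr.round(3))
E
```

Emit:
{"name": "send_rows", "arguments": {
  "moves": [
    {"delta_pos":[-1,-1,0],"delta_rot":[0,0,0],"grip":0},
    {"delta_pos":[-1,-1,0],"delta_rot":[0,0,0],"grip":0},
    {"delta_pos":[-1,-1,0],"delta_rot":[0,0,0],"grip":0},
    {"delta_pos":[-1,-1,0],"delta_rot":[0,0,0],"grip":0},
    {"delta_pos":[-1,-1,0],"delta_rot":[0,0,0],"grip":0},
    {"delta_pos":[-1,-1,0],"delta_rot":[0,0,0],"grip":0},
    {"delta_pos":[-1,-1,0],"delta_rot":[0,0,0],"grip":0}
  ]
}}

```text
time_s: 0.68
position: [0.3248, 0.3677, 0.2311]
ee_rot: [-3.14, 0.0, 2.841]
wrist_force: [0.6, -0.3, 0.5]
grip_width: 0.0852
```

```bash
python3 -c "
from h import *
plan([.4711,-.3058,.22],168.4)"
```

```text
t 0.68 pos [0.3248 0.3677 0.2311] yaw [-1.7992e+02  2.0000e-02  1.6276e+02] grip 0.0852 F [ 0.6 -0.3  0.5]
dpos [-1.6965 -2.9992  0.0599] drot [-0.003  0.001 -0.188]
```

Emit:
{"name": "send_rows", "arguments": {
  "moves": [
    {"delta_pos":[-1,-1,0],"delta_rot":[0,0,-0.19],"grip":0},
    {"delta_pos":[-1,-1,0],"delta_rot":[0,0,-0.19],"grip":0},
    {"delta_pos":[-1,-1,0],"delta_rot":[0,0,-0.19],"grip":0},
    {"delta_pos":[-1,-1,0],"delta_rot":[0,0,-0.19],"grip":0},
    {"delta_pos":[-1,-1,0],"delta_rot":[0,0,-0.19],"grip":0},
    {"delta_pos":[-1,-1,0],"delta_rot":[0,0,-0.19],"grip":0},
    {"delta_pos":[-1,-1,0],"delta_rot":[0,0,-0.19],"grip":0}
  ]
}}

```text
time_s: 1.27
position: [0.4567, 0.1178, 0.2313]
ee_rot: [-3.141, 0.0, 2.94]
wrist_force: [0.9, -0.2, -0.4]
grip_width: 0.0852
```

```bash
python3 -c "
from h import *
plan([.4711,-.3058,.22],168.4)"
```

```text
t 1.27 pos [0.4567 0.1178 0.2313] yaw [-1.7997e+02  2.0000e-02  1.6845e+02] grip 0.0852 F [ 0.9 -0.2 -0.4]
dpos [-0.4943 -2.0605  0.0581] drot [-0.001  0.001  0.002]
```

Emit:
{"name": "send_rows", "arguments": {
  "moves": [
    {"delta_pos":[-0.25,-1,0],"delta_rot":[0,0,0],"grip":0},
    {"delta_pos":[-0.25,-1,0],"delta_rot":[0,0,0],"grip":0},
    {"delta_pos":[-0.25,-1,0],"delta_rot":[0,0,0],"grip":0},
    {"delta_pos":[-0.25,-1,0],"delta_rot":[0,0,0],"grip":0},
    {"delta_pos":[-0.25,-1,0],"delta_rot":[0,0,0],"grip":0}
  ]
}}

```text
time_s: 1.68
position: [0.4647, -0.087, 0.2313]
ee_rot: [-3.142, -0.0, 2.942]
wrist_force: [1.7, 0.3, -0.7]
grip_width: 0.085
```

Emit:
{"name": "send_rows", "arguments": {
  "moves": [
    {"delta_pos":[-0.245,-1,0.06],"delta_rot":[0,0,0],"grip":0},
    {"delta_pos":[-0.245,-1,0.06],"delta_rot":[0,0,0],"grip":0},
    {"delta_pos":[-0.245,-1,0.06],"delta_rot":[0,0,0],"grip":0},
    {"delta_pos":[-0.245,-1,0.06],"delta_rot":[0,0,0],"grip":0},
    {"delta_pos":[-0.245,-1,0.06],"delta_rot":[0,0,0],"grip":0},
    {"delta_pos":[-0.245,-1,0.06],"delta_rot":[0,0,0],"grip":0},
    {"delta_pos":[-0.245,-1,0.06],"delta_rot":[0,0,0],"grip":0}
  ]
}}

```text
time_s: 2.27
position: [0.4725, -0.2932, 0.2188]
ee_rot: [-3.14, -0.001, 2.937]
wrist_force: [-0.3, 1.2, -0.3]
grip_width: 0.0852
```

```bash
python3 -c "
from h import *
plan([.4711,-.3058,.103],168.4)"
```

```text
t 2.27 pos [ 0.4725 -0.2932  0.2188] yaw [-1.7994e+02 -6.0000e-02  1.6830e+02] grip 0.0852 F [-0.3  1.2 -0.3]
dpos [-0.0065 -0.0624  0.579 ] drot [-0.002 -0.002 -0.003]
```

Emit:
{"name": "send_rows", "arguments": {
  "moves": [
    {"delta_pos":[-0.006,-0.062,0.1],"delta_rot":[0,0,0],"grip":0},
    {"delta_pos":[-0.006,-0.062,0.25],"delta_rot":[0,0,0],"grip":0},
    {"delta_pos":[-0.006,-0.062,0.4],"delta_rot":[0,0,0],"grip":0},
    {"delta_pos":[-0.006,-0.062,0.55],"delta_rot":[0,0,0],"grip":0},
    {"delta_pos":[-0.006,-0.062,0.605],"delta_rot":[0,0,0],"grip":0},
    {"delta_pos":[-0.006,-0.062,0.605],"delta_rot":[0,0,0],"grip":0}
  ]
}}

```text
time_s: 2.77
position: [0.4709, -0.3003, 0.0958]
ee_rot: [3.139, -0.005, 2.944]
wrist_force: [-1.1, 0.6, -0.3]
grip_width: 0.0854
```

```bash
python3 -c "
from h import *
plan([.4711,-.3058,.098],168.4)
from workcell import camera
c=camera('top');np.savez('t1.npz',**c)
b=(.40,.56,-.39,-.22);s=3200
cv2.imwrite('pics/t1.png',grid(rect(c,.14,*b,s),*b,s))"
```

```text
t 2.77 pos [ 0.4709 -0.3003  0.0958] yaw [179.87  -0.31 168.68] grip 0.0854 F [-1.1  0.6 -0.3]
dpos [-0.0061 -0.0267 -0.0111] drot [ 0.004 -0.01   0.009]
```

View pics/t1.png

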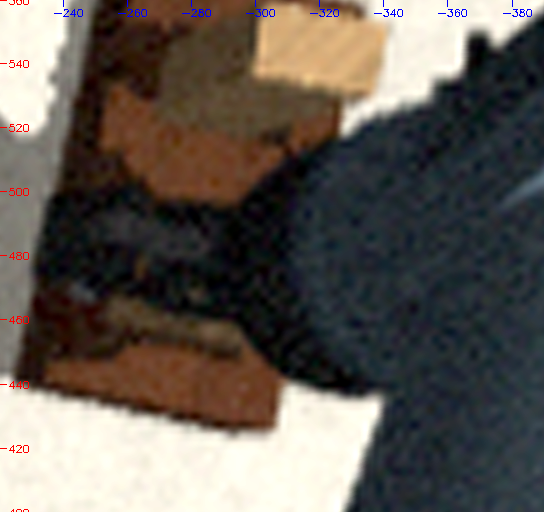

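Emit:
{"name": "send_rows", "arguments": {
  "moves": [
    {"delta_pos":[0,0,0],"delta_rot":[0,0,0],"grip":0},
    {"delta_pos":[0,0,0],"delta_rot":[0,0,0],"grip":0}
  ]
}}

```text
time_s: 2.98
position: [0.4738, -0.3034, 0.1002]
ee_rot: [-3.141, 0.003, 2.943]
wrist_force: [0.9, 0.8, 0.5]
grip_width: 0.0855
```

```bash
python3 -c "
from h import *
plan([.4711,-.3058,.098],168.4)"
```

```text
t 2.98 pos [ 0.4738 -0.3034  0.1002] yaw [-179.96    0.18  168.61] grip 0.0855 F [0.9 0.8 0.5]
dpos [ 0.011  -0.0144  0.011 ] drot [-0.001  0.006  0.007]
```

Emit:
{"name": "send_rows", "arguments": {
  "moves": [
    {"delta_pos":[0,-0.012,0.01],"delta_rot":[0,0,0],"grip":0},
    {"delta_pos":[0,-0.012,0.01],"delta_rot":[0,0,0],"grip":0},
    {"delta_pos":[0,-0.012,0.01],"delta_rot":[0,0,0],"grip":0}
  ]
}}

```text
time_s: 3.23
position: [0.4723, -0.3056, 0.097]
ee_rot: [-3.141, 0.001, 2.942]
wrist_force: [-0.3, 0.1, 0.9]
grip_width: 0.0856
```

```bash
python3 -c "
from h import *
plan([.4711,-.3058,.098],168.4)"
```

```text
t 3.23 pos [ 0.4723 -0.3056  0.097 ] yaw [-1.7998e+02  6.0000e-02  1.6857e+02] grip 0.0856 F [-0.3  0.1  0.9]
dpos [ 0.0055 -0.002  -0.0052] drot [-0.001  0.002  0.006]
```

Emit:
{"name": "send_rows", "arguments": {
  "moves": [
    {"delta_pos":[0.004,0,0],"delta_rot":[0,0,0],"grip":1},
    {"delta_pos":[0.004,0,0],"delta_rot":[0,0,0],"grip":1},
    {"delta_pos":[0.004,0,0],"delta_rot":[0,0,0],"grip":1},
    {"delta_pos":[0.004,0,0],"delta_rot":[0,0,0],"grip":1},
    {"delta_pos":[0.004,0,0],"delta_rot":[0,0,0],"grip":1},
    {"delta_pos":[0.004,0,0],"delta_rot":[0,0,0],"grip":1},
    {"delta_pos":[0.004,0,0],"delta_rot":[0,0,0],"grip":1},
    {"delta_pos":[0.004,0,0],"delta_rot":[0,0,0],"grip":1}
  ]
}}

```text
time_s: 3.9
position: [0.4713, -0.3052, 0.0964]
ee_rot: [3.142, 0.0, 2.942]
wrist_force: [0.1, 0.3, 2.4]
grip_width: 0.0394
```

Emit:
{"name": "send_rows", "arguments": {
  "moves": [
    {"delta_pos":[0,0,0],"delta_rot":[0,0,0],"grip":1},
    {"delta_pos":[0,0,0],"delta_rot":[0,0,0],"grip":1},
    {"delta_pos":[0,0,0],"delta_rot":[0,0,0],"grip":1}
  ]
}}

```text
time_s: 4.15
position: [0.4713, -0.3051, 0.0964]
ee_rot: [3.142, 0.0, 2.942]
wrist_force: [-0.7, 0.3, 3.5]
grip_width: 0.0393
```

```bash
python3 -c "
from h import *
plan([.4711,-.3058,.25],168.4)"
```

```text
t 4.15 pos [ 0.4713 -0.3051  0.0964] yaw [1.8000e+02 1.0000e-02 1.6858e+02] grip 0.0393 F [-0.7  0.3  3.5]
dpos [ 0.     -0.0035 -0.768 ] drot [0.    0.    0.006]
```

Emit:
{"name": "send_rows", "arguments": {
  "moves": [
    {"delta_pos":[0,0,-0.05],"delta_rot":[0,0,0],"grip":1},
    {"delta_pos":[0,0,-0.15],"delta_rot":[0,0,0],"grip":1},
    {"delta_pos":[0,0,-0.3],"delta_rot":[0,0,0],"grip":1},
    {"delta_pos":[0,0,-0.48],"delta_rot":[0,0,0],"grip":1},
    {"delta_pos":[0,0,-0.65],"delta_rot":[0,0,0],"grip":1},
    {"delta_pos":[0,0,-0.8],"delta_rot":[0,0,0],"grip":1},
    {"delta_pos":[0,0,-0.85],"delta_rot":[0,0,0],"grip":1}
  ]
}}

```text
time_s: 4.73
position: [0.4727, -0.3065, 0.2713]
ee_rot: [-3.14, 0.007, 2.942]
wrist_force: [0.7, -0.3, -1.0]
grip_width: 0.0393
```

```bash
python3 -c "
from h import *
plan([.5988,-.0757,.26],80.1)
plan([.5988,-.0757,.26],260.1)"
```

```text
t 4.73 pos [ 0.4727 -0.3065  0.2713] yaw [-179.89    0.38  168.55] grip 0.0393 F [ 0.7 -0.3 -1. ]
dpos [-0.3884  1.2564  0.0569] drot [0.007 0.013 2.948]
t 4.73 pos [ 0.4727 -0.3065  0.2713] yaw [-179.89    0.38  168.55] grip 0.0393 F [ 0.7 -0.3 -1. ]
dpos [-0.3884  1.2564  0.0569] drot [-0.013  0.007 -3.052]
```

```bash
python3 -c "
from workcell import *
print(sense()['q'].round(2))"
```

```text
[ 0.15  0.36  0.45  1.76 -0.18  1.06  2.03]
```

Emit:
{"name": "send_rows", "arguments": {
  "moves": [
    {"delta_pos":[-0.02,0.08,0],"delta_rot":[0,0,0.2],"grip":1},
    {"delta_pos":[-0.05,0.16,0],"delta_rot":[0,0,0.4],"grip":1},
    {"delta_pos":[-0.08,0.25,0],"delta_rot":[0,0,0.6],"grip":1},
    {"delta_pos":[-0.11,0.33,0],"delta_rot":[0,0,0.8],"grip":1},
    {"delta_pos":[-0.13,0.42,0],"delta_rot":[0,0,1],"grip":1}
  ]
}}

```text
time_s: 5.15
position: [0.5133, -0.2271, 0.2658]
ee_rot: [-3.141, -0.001, 2.413]
wrist_force: [-0.5, -0.2, -1.3]
grip_width: 0.0391
```

```bash
python3 -c "
from h import *
plan([.5988,-.0757,.265],80.1)"
```

```text
t 5.15 pos [ 0.5133 -0.2271  0.2658] yaw [-1.7997e+02 -4.0000e-02  1.3827e+02] grip 0.0391 F [-0.5 -0.2 -1.3]
dpos [0.1849 0.8497 0.0039] drot [-2.000e-03 -1.000e-03  1.939e+00]
```

Emit:
{"name": "send_rows", "arguments": {
  "moves": [
    {"delta_pos":[0.02,0.08,0],"delta_rot":[0,0,0.2],"grip":1},
    {"delta_pos":[0.04,0.17,0],"delta_rot":[0,0,0.4],"grip":1},
    {"delta_pos":[0.06,0.25,0],"delta_rot":[0,0,0.6],"grip":1},
    {"delta_pos":[0.08,0.34,0],"delta_rot":[0,0,0.8],"grip":1},
    {"delta_pos":[0.09,0.42,0],"delta_rot":[0,0,1],"grip":1}
  ]
}}

```text
time_s: 5.57
position: [0.5551, -0.1515, 0.2657]
ee_rot: [-3.14, -0.001, 1.89]
wrist_force: [0.1, -0.8, -1.7]
grip_width: 0.0395
```

```bash
python3 -c "
from h import *
plan([.5988,-.0757,.265],80.1)"
```

```text
t 5.57 pos [ 0.5551 -0.1515  0.2657] yaw [-1.7994e+02 -6.0000e-02  1.0831e+02] grip 0.0395 F [ 0.1 -0.8 -1.7]
dpos [0.2914 0.3263 0.0036] drot [-0.003 -0.001  0.94 ]
```

Emit:
{"name": "send_rows", "arguments": {
  "moves": [
    {"delta_pos":[0.06,0.07,0],"delta_rot":[0,0,0.2],"grip":1},
    {"delta_pos":[0.12,0.13,0],"delta_rot":[0,0,0.4],"grip":1},
    {"delta_pos":[0.18,0.2,0],"delta_rot":[0,0,0.6],"grip":1},
    {"delta_pos":[0.24,0.27,0],"delta_rot":[0,0,0.8],"grip":1},
    {"delta_pos":[0.29,0.325,0],"delta_rot":[0,0,0.94],"grip":1},
    {"delta_pos":[0.29,0.325,0],"delta_rot":[0,0,0.94],"grip":1},
    {"delta_pos":[0.29,0.325,0],"delta_rot":[0,0,0.94],"grip":1},
    {"delta_pos":[0.29,0.325,0],"delta_rot":[0,0,0.94],"grip":1}
  ]
}}

```text
time_s: 6.23
position: [0.5977, -0.0785, 0.266]
ee_rot: [-3.141, 0.001, 1.404]
wrist_force: [-0.5, -0.8, -1.9]
grip_width: 0.0392
```

```bash
python3 -c "
from h import *
from workcell import camera
for n in ('scene','top'):
    c=camera(n);np.savez(n+'2.npz',**c)
    cv2.imwrite('pics/%s2.png'%n,cv2.resize(np.clip(c['image'][120:280,200:360,::-1]*1.8,0,255).astype(np.uint8),None,fx=3.7,fy=3.7,interpolation=2))
plan([.5988,-.0757,.265],80.1)"
```

```text
t 6.33 pos [ 0.5978 -0.0788  0.2663] yaw [-1.7998e+02  2.0000e-02  8.0320e+01] grip 0.0393 F [ 0.2  0.1 -1.6]
dpos [0.0163 0.0024 0.0067] drot [-0.001  0.001  0.007]
```

View pics/scene2.png

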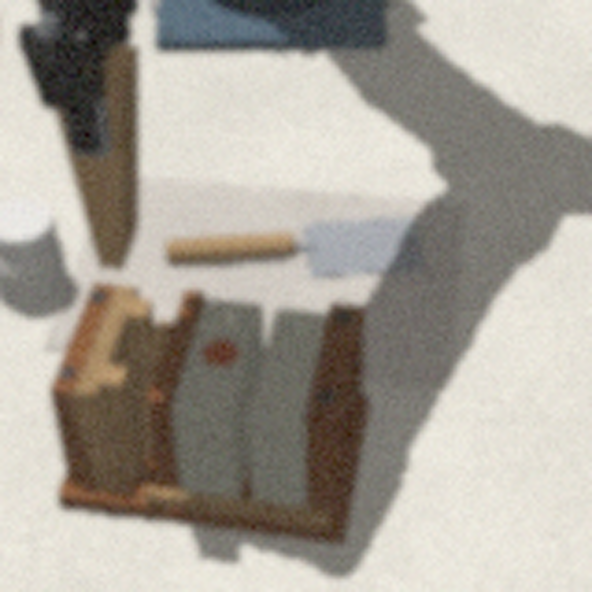

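View pics/top2.png

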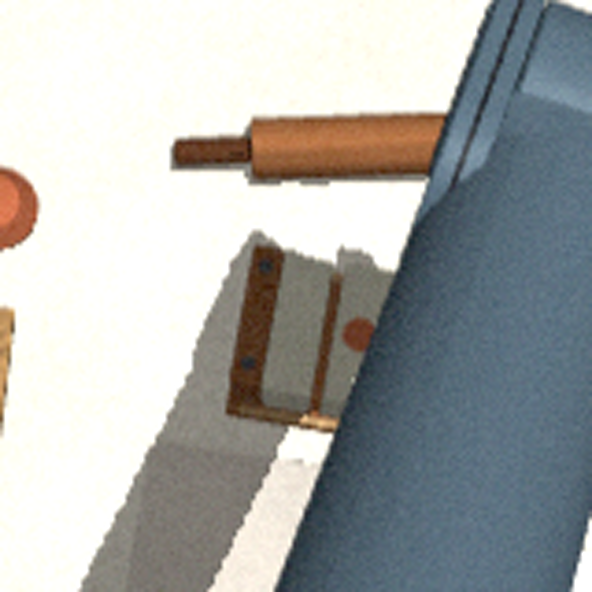

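```bash
python3 - <<'E'
from h import *
o=np.array([.5927,-.1065]);a=np.radians(9.9);ex=np.array([np.sin(a),np.cos(a)]);ey=np.array([-np.cos(a),np.sin(a)])
W=cloud(load("scene2.npz"));p=W.reshape(-1,3);p=p[np.isfinite(p[:,0])]
d=p[:,:2]-o;fx=d@ex*1000;fy=d@ey*1000;z=p[:,2]*1000
s=(fx>0)&(fx<60)&(abs(fy)<45)&(z>150)
for k in range(165,320,10):
    m=s&(z>=k)&(z<k+10)
    if m.sum()>3: print(k,m.sum(),"fx",np.percentile(fx[m],[1,5,50,95,99]).round(1),"fy",np.percentile(fy[m],[3,50,97]).round(1))
E
```

```text
175 19 fx [23.8 23.9 36.1 37.3 37.4] fy [-19.1 -16.5  17.1]
185 40 fx [22.3 23.7 35.4 38.3 38.3] fy [-19.3 -17.8  17.3]
195 45 fx [21.4 22.1 34.5 38.9 39.1] fy [-19.5 -17.4  17.4]
205 48 fx [20.2 21.6 33.6 39.8 40.1] fy [-19.7 -17.9  13.6]
215 53 fx [18.8 20.6 36.1 41.1 41.2] fy [-20.  -17.5  18. ]
225 59 fx [18.5 20.3 35.2 42.  42.3] fy [-20.6 -18.3  16.4]
235 69 fx [16.7 18.  34.4 43.  43.2] fy [-20.3 -18.2  16.5]
245 64 fx [16.  17.8 34.  43.8 44.1] fy [-20.5 -18.7  17. ]
255 66 fx [14.8 16.8 36.8 44.9 45.1] fy [-20.7 -18.8  16.7]
265 52 fx [13.8 15.3 41.8 46.1 46.4] fy [-27.2 -19.4  16.3]
275 83 fx [13.1 14.9 37.9 46.7 47.1] fy [-33.9 -24.3  15. ]
285 97 fx [12.2 14.4 39.7 47.9 48.1] fy [-34.1 -21.4  17. ]
295 71 fx [22.  25.2 41.  48.8 49.1] fy [-34.  -23.9  16.6]
305 123 fx [22.1 35.2 42.6 49.3 49.6] fy [-30.2   1.4  24.7]
315 49 fx [23.2 33.2 41.6 42.7 43.2] fy [-43.3  18.5  41.8]
```

Emit:
{"name": "send_rows", "arguments": {
  "moves": [
    {"delta_pos":[0.0085,0.005,0.05],"delta_rot":[0,0,0.007],"grip":1},
    {"delta_pos":[0.0085,0.005,0.12],"delta_rot":[0,0,0.007],"grip":1},
    {"delta_pos":[0.0085,0.005,0.2],"delta_rot":[0,0,0.007],"grip":1},
    {"delta_pos":[0.0085,0.005,0.28],"delta_rot":[0,0,0.007],"grip":1},
    {"delta_pos":[0.0085,0.005,0.33],"delta_rot":[0,0,0.007],"grip":1},
    {"delta_pos":[0.0085,0.005,0.33],"delta_rot":[0,0,0.007],"grip":1},
    {"delta_pos":[0.0085,0.005,0.33],"delta_rot":[0,0,0.007],"grip":1},
    {"delta_pos":[0.0085,0.005,0.33],"delta_rot":[0,0,0.007],"grip":1}
  ]
}}

```text
time_s: 7.0
position: [0.6003, -0.0763, 0.2011]
ee_rot: [3.14, 0.0, 1.399]
wrist_force: [0.7, 0.4, -1.1]
grip_width: 0.0395
```

```bash
cat > m.py <<'E'
from h import *
import sys
from workcell import camera
c=camera('scene');np.savez('s3.npz',**c)
cv2.imwrite(sys.argv[1],cv2.resize(np.clip(c['image'][150:280,190:330,::-1]*1.8,0,255).astype(np.uint8),None,fx=4,fy=4,interpolation=2))
plan([.5988,-.0757,.152],80.1)
o=np.array([.5927,-.1065]);a=np.radians(9.9);ex=np.array([np.sin(a),np.cos(a)]);ey=np.array([-np.cos(a),np.sin(a)])
W=cloud(c);p=W.reshape(-1,3);p=p[np.isfinite(p[:,0])]
d=p[:,:2]-o;fx=d@ex*1000;fy=d@ey*1000;z=p[:,2]*1000
s=(fx>0)&(fx<60)&(abs(fy)<45)&(z>112)
for k in range(115,230,10):
    m=s&(z>=k)&(z<k+10)
    if m.sum()>3: print(k,m.sum(),"fx",np.percentile(fx[m],[1,5,50,95,99]).round(1),"fy",np.percentile(fy[m],[3,50,97]).round(1))
E
python3 m.py pics/m3.png
```

```text
t 7.05 pos [ 0.6004 -0.0762  0.2013] yaw [ 1.799e+02 -1.000e-02  8.016e+01] grip 0.0392 F [ 0.2 -0.2 -0.4]
dpos [ 0.0009 -0.0089  0.2463] drot [ 0.003 -0.     0.002]
115 31 fx [26.3 27.4 38.2 40.5 40.6] fy [-21.2 -19.1  19.7]
125 35 fx [24.8 25.1 38.7 41.2 41.4] fy [-21.8 -19.7  18.6]
135 43 fx [23.5 24.  37.7 42.4 42.7] fy [-21.6 -19.5  19.4]
145 42 fx [23.1 25.1 38.5 43.3 43.4] fy [-23.1 -19.4  17. ]
155 52 fx [21.5 22.5 36.9 44.5 44.7] fy [-22.1 -20.2  17.7]
165 51 fx [21.  22.5 38.6 45.2 45.4] fy [-22.7 -20.3  17.2]
175 57 fx [18.7 21.2 37.5 46.3 46.6] fy [-22.6 -20.7  17.1]
185 60 fx [18.8 19.3 37.6 47.1 47.3] fy [-22.9 -20.8  15.9]
195 41 fx [17.4 17.9 46.5 48.1 48.3] fy [-27.9 -19.5  17. ]
205 55 fx [17.  18.1 43.4 49.1 49.5] fy [-34.9 -23.2  16.3]
215 76 fx [15.9 17.6 39.9 50.3 50.4] fy [-36.4 -26.3  13.9]
225 73 fx [26.3 28.1 43.2 51.2 51.5] fy [-36.3 -27.1  15. ]
```

View pics/m3.png

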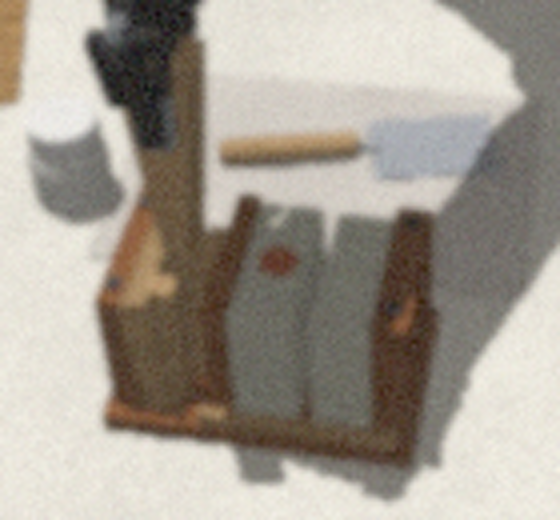

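Emit:
{"name": "send_rows", "arguments": {
  "moves": [
    {"delta_pos":[-0.006,0,0.03],"delta_rot":[0,0,0],"grip":1},
    {"delta_pos":[-0.006,0,0.06],"delta_rot":[0,0,0],"grip":1},
    {"delta_pos":[-0.006,0,0.09],"delta_rot":[0,0,0],"grip":1},
    {"delta_pos":[-0.006,0,0.12],"delta_rot":[0,0,0],"grip":1},
    {"delta_pos":[-0.006,0,0.14],"delta_rot":[0,0,0],"grip":1},
    {"delta_pos":[-0.006,0,0.14],"delta_rot":[0,0,0],"grip":1},
    {"delta_pos":[-0.006,0,0.14],"delta_rot":[0,0,0],"grip":1}
  ]
}}

```text
time_s: 7.63
position: [0.5994, -0.077, 0.1719]
ee_rot: [-3.141, 0.0, 1.399]
wrist_force: [-0.2, 0.6, -0.7]
grip_width: 0.0398
```

```bash
python3 m.py pics/m4.png
```

```text
t 7.68 pos [ 0.5996 -0.077   0.1723] yaw [1.800e+02 1.000e-02 8.017e+01] grip 0.0398 F [ 0.3  0.3 -1. ]
dpos [ 0.0058 -0.0052  0.1015] drot [0.    0.    0.002]
115 37 fx [21.6 23.5 35.7 42.6 42.8] fy [-21.7 -19.6  11.2]
125 42 fx [21.4 22.5 36.4 43.3 43.6] fy [-21.8 -19.4  10. ]
135 50 fx [20.  21.5 38.9 44.4 44.5] fy [-21.4 -19.7  19.2]
145 55 fx [18.1 20.2 34.8 45.2 45.4] fy [-22.  -20.   19.8]
155 54 fx [18.  19.5 38.6 46.3 46.5] fy [-22.  -19.6  19.6]
165 39 fx [16.9 18.4 45.3 47.6 47.7] fy [-27.1 -20.   18.3]
175 50 fx [15.1 16.7 42.8 48.3 48.6] fy [-33.9 -21.2  17.5]
185 68 fx [14.9 17.1 39.4 49.2 49.4] fy [-35.5 -26.8  17.6]
195 66 fx [22.  25.6 42.1 50.  50.4] fy [-35.3 -26.1  16.4]
205 72 fx [24.2 37.8 48.  51.3 51.5] fy [-30.  -10.4  17.6]
215 78 fx [16.  24.5 43.2 47.9 49. ] fy [-34.6   7.3  25. ]
225 30 fx [39.  39.1 43.6 44.5 45.4] fy [-42.2 -26.   43.2]
```

View pics/m4.png

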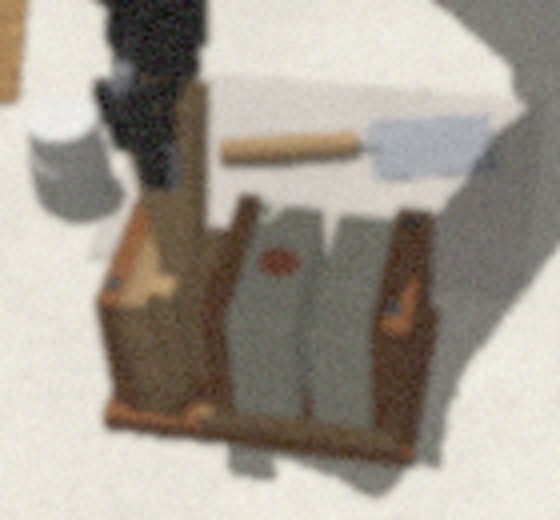

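Emit:
{"name": "send_rows", "arguments": {
  "moves": [
    {"delta_pos":[0,0,0.02],"delta_rot":[0,0,0],"grip":1},
    {"delta_pos":[0,0,0.05],"delta_rot":[0,0,0],"grip":1},
    {"delta_pos":[0,0,0.075],"delta_rot":[0,0,0],"grip":1},
    {"delta_pos":[0,0,0.085],"delta_rot":[0,0,0],"grip":1},
    {"delta_pos":[0,0,0.085],"delta_rot":[0,0,0],"grip":1},
    {"delta_pos":[0,0,0.085],"delta_rot":[0,0,0],"grip":1}
  ]
}}

```text
time_s: 8.18
position: [0.5995, -0.077, 0.1551]
ee_rot: [-3.141, 0.0, 1.399]
wrist_force: [0.1, 0.4, -0.5]
grip_width: 0.0395
```

Emit:
{"name": "send_rows", "arguments": {
  "moves": [
    {"delta_pos":[0,0,0.005],"delta_rot":[0,0,0],"grip":1},
    {"delta_pos":[0,0,0.01],"delta_rot":[0,0,0],"grip":1},
    {"delta_pos":[0,0,0.01],"delta_rot":[0,0,0],"grip":1}
  ]
}}

```text
time_s: 8.43
position: [0.5996, -0.0769, 0.1533]
ee_rot: [3.142, -0.0, 1.399]
wrist_force: [-0.1, 0.5, -0.6]
grip_width: 0.0394
```

Emit:
{"name": "send_rows", "arguments": {
  "moves": [
    {"delta_pos":[0,0,0.005],"delta_rot":[0,0,0],"grip":1},
    {"delta_pos":[0,0,0.005],"delta_rot":[0,0,0],"grip":1}
  ]
}}

```text
time_s: 8.6
position: [0.5996, -0.077, 0.1523]
ee_rot: [3.142, 0.0, 1.399]
wrist_force: [0.4, -0.5, -1.0]
grip_width: 0.0397
```

Emit:
{"name": "send_rows", "arguments": {
  "moves": [
    {"delta_pos":[0,0,0],"delta_rot":[0,0,0],"grip":0.4},
    {"delta_pos":[0,0,0],"delta_rot":[0,0,0],"grip":0.3},
    {"delta_pos":[0,0,0],"delta_rot":[0,0,0],"grip":0},
    {"delta_pos":[0,0,0],"delta_rot":[0,0,0],"grip":0},
    {"delta_pos":[0,0,0],"delta_rot":[0,0,0],"grip":0},
    {"delta_pos":[0,0,0],"delta_rot":[0,0,0],"grip":0}
  ]
}}

```text
time_s: 9.1
position: [0.5996, -0.077, 0.1524]
ee_rot: [3.141, -0.0, 1.399]
wrist_force: [0.9, -0.6, 0.1]
grip_width: 0.0851
```

```bash
python3 m.py pics/m5.png
```

```text
t 9.15 pos [ 0.5996 -0.077   0.1523] yaw [179.99   0.    80.17] grip 0.0853 F [ 0.4 -0.6 -0.6]
dpos [ 0.0057 -0.0051  0.0017] drot [0.    0.    0.002]
115 40 fx [19.9 21.2 36.9 44.3 44.4] fy [-21.5 -19.5   9.7]
125 51 fx [19.2 20.4 36.4 45.2 45.5] fy [-21.4 -19.7  11.5]
135 30 fx [31.1 33.3 42.2 46.5 46.9] fy [-21.5 -19.4   9.5]
145 36 fx [34.1 35.3 45.8 47.4 47.6] fy [-20.9 -18.7  20.1]
155 34 fx [34.7 35.1 47.1 48.4 48.5] fy [-21.9 -18.9  19.8]
165 41 fx [33.7 35.5 45.7 49.7 50. ] fy [-22.4 -19.1  16.6]
175 56 fx [28.5 30.5 41.8 50.4 50.8] fy [-21.4  -9.5  42.2]
185 130 fx [20.6 24.7 42.5 51.1 51.4] fy [-21.    1.5  42.6]
195 55 fx [20.4 25.9 39.1 48.2 49.4] fy [-19.1  11.2  43.5]
205 7 fx [34.8 34.9 37.3 43.3 43.8] fy [41.4 42.5 43.7]
215 11 fx [39.8 40.4 43.9 48.3 48.7] fy [-43.   28.8  37. ]
225 47 fx [34.2 37.9 46.3 49.1 49.3] fy [-44.1 -39.   32.4]
```

View pics/m5.png

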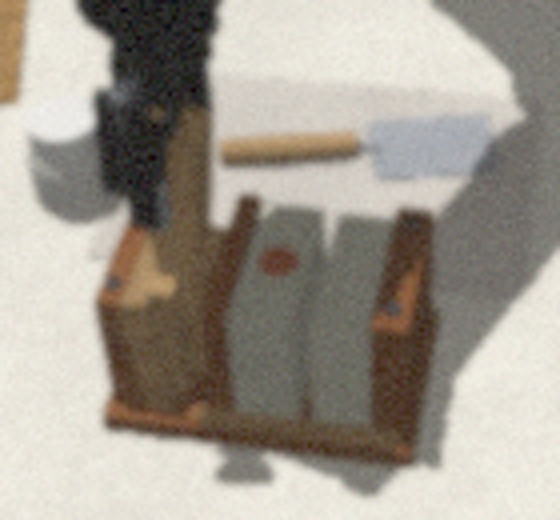

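Emit:
{"name": "send_rows", "arguments": {
  "moves": [
    {"delta_pos":[0,0,-0.1],"delta_rot":[0,0,0],"grip":0},
    {"delta_pos":[0,0,-0.25],"delta_rot":[0,0,0],"grip":0},
    {"delta_pos":[0,0,-0.4],"delta_rot":[0,0,0],"grip":0},
    {"delta_pos":[0,0,-0.55],"delta_rot":[0,0,0],"grip":0},
    {"delta_pos":[0,0,-0.6],"delta_rot":[0,0,0],"grip":0}
  ]
}}

```text
time_s: 9.57
position: [0.6015, -0.0779, 0.2768]
ee_rot: [3.135, -0.001, 1.399]
wrist_force: [1.1, -0.3, 1.0]
grip_width: 0.0853
```

```bash
python3 -c "
from h import *
plan([.519,.3725,.25],140)"
```

```text
t 9.57 pos [ 0.6015 -0.0779  0.2768] yaw [ 1.7964e+02 -4.0000e-02  8.0140e+01] grip 0.0853 F [ 1.1 -0.3  1. ]
dpos [ 2.148  -0.7929  0.1305] drot [ 0.011  0.005 -1.995]
```

Emit:
{"name": "send_rows", "arguments": {
  "moves": [
    {"delta_pos":[0.2,-0.07,0],"delta_rot":[0,0,-0.2],"grip":0},
    {"delta_pos":[0.4,-0.14,0],"delta_rot":[0,0,-0.4],"grip":0},
    {"delta_pos":[0.6,-0.22,0],"delta_rot":[0,0,-0.6],"grip":0},
    {"delta_pos":[0.8,-0.3,0],"delta_rot":[0,0,-0.8],"grip":0},
    {"delta_pos":[1,-0.37,0],"delta_rot":[0,0,-1],"grip":0},
    {"delta_pos":[1,-0.37,0],"delta_rot":[0,0,-1],"grip":0}
  ]
}}

```text
time_s: 10.07
position: [0.5585, 0.1427, 0.2714]
ee_rot: [-3.141, -0.005, 1.939]
wrist_force: [-0.5, 0.3, -0.5]
grip_width: 0.0851
```

```bash
python3 -c "
from h import *
plan([.519,.3725,.25],140)
from workcell import camera
c=camera('scene');W=cloud(c);cv2.imwrite('pics/s6.png',cv2.resize(np.clip(c['image'][150:280,190:330,::-1]*1.8,0,255).astype(np.uint8),None,fx=4,fy=4,interpolation=2))
print(toprect(W,.599,-.075,.045,.18,.2))
c=camera('top');W=cloud(c)
print(toprect(W,.599,-.075,.045,.18,.21))
"
```

```text
t 10.07 pos [0.5585 0.1427 0.2714] yaw [-179.98   -0.3   111.12] grip 0.0851 F [-0.5  0.3 -0.5]
dpos [1.1424 0.2296 0.1132] drot [ 0.002 -0.01  -0.963]
(array([599.4, -75.4]), array([40. , 43.3]), 79.1, np.float64(0.1922), array([ 0.6042, -0.0749]), 325)
(array([597.6, -76.2]), array([39.5, 40.8]), 80.5, np.float64(0.1945), array([ 0.5965, -0.0758]), 291)
```

View pics/s6.png

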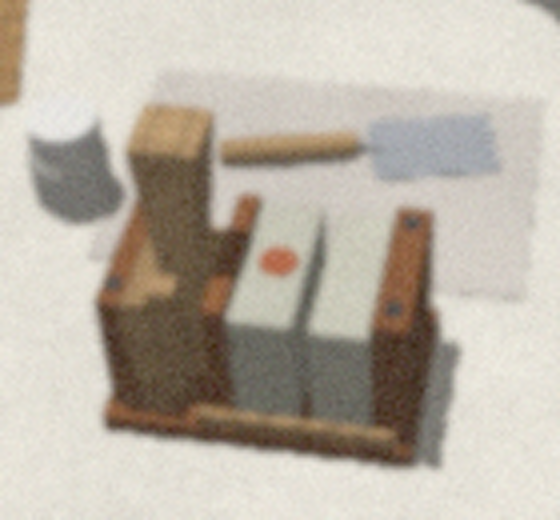

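Emit:
{"name": "send_rows", "arguments": {
  "moves": [
    {"delta_pos":[0.2,0.04,0],"delta_rot":[0,0,-0.2],"grip":0},
    {"delta_pos":[0.4,0.08,0],"delta_rot":[0,0,-0.4],"grip":0},
    {"delta_pos":[0.6,0.12,0],"delta_rot":[0,0,-0.6],"grip":0},
    {"delta_pos":[0.8,0.16,0.05],"delta_rot":[0,0,-0.8],"grip":0},
    {"delta_pos":[0.95,0.2,0.1],"delta_rot":[0,0,-0.96],"grip":0},
    {"delta_pos":[1,0.23,0.11],"delta_rot":[0,0,-0.96],"grip":0}
  ]
}}

```text
time_s: 10.67
position: [0.5324, 0.3409, 0.248]
ee_rot: [-3.14, -0.003, 2.434]
wrist_force: [-0.7, 0.0, -0.2]
grip_width: 0.0853
```

Emit:
{"name": "send_rows", "arguments": {
  "moves": [
    {"delta_pos":[0,0,0],"delta_rot":[0,0,0],"grip":0},
    {"delta_pos":[0,0,0],"delta_rot":[0,0,0],"grip":0}
  ]
}}

```text
time_s: 10.83
position: [0.536, 0.3343, 0.2499]
ee_rot: [-3.14, 0.001, 2.422]
wrist_force: [-0.0, -0.8, 0.4]
grip_width: 0.0853
```

```bash
python3 -c "
from h import *
plan([.519,.3725,.13],140)"
```

```text
t 10.83 pos [0.536  0.3343 0.2499] yaw [-1.7992e+02  8.0000e-02  1.3880e+02] grip 0.0853 F [-0.  -0.8  0.4]
dpos [0.1905 0.0887 0.5991] drot [-0.003  0.003 -0.04 ]
```

Emit:
{"name": "send_rows", "arguments": {
  "moves": [
    {"delta_pos":[0.1,0.05,0.1],"delta_rot":[0,0,-0.04],"grip":0},
    {"delta_pos":[0.19,0.09,0.25],"delta_rot":[0,0,-0.04],"grip":0},
    {"delta_pos":[0.19,0.09,0.4],"delta_rot":[0,0,-0.04],"grip":0},
    {"delta_pos":[0.19,0.09,0.5],"delta_rot":[0,0,-0.04],"grip":0},
    {"delta_pos":[0.19,0.09,0.55],"delta_rot":[0,0,-0.04],"grip":0},
    {"delta_pos":[0.19,0.09,0.55],"delta_rot":[0,0,-0.04],"grip":0},
    {"delta_pos":[0.19,0.09,0.55],"delta_rot":[0,0,-0.04],"grip":0}
  ]
}}

```text
time_s: 11.42
position: [0.5197, 0.373, 0.1413]
ee_rot: [3.141, 0.001, 2.443]
wrist_force: [0.8, 0.1, 0.8]
grip_width: 0.0853
```

```bash
python3 -c "
from h import *
plan([.5195,.3724,.073],140)
from workcell import camera
c=camera('scene');W=cloud(c);cv2.imwrite('pics/s7.png',cv2.resize(np.clip(c['image'][130:260,360:500,::-1]*1.8,0,255).astype(np.uint8),None,fx=4,fy=4,interpolation=2))
"
```

```text
t 11.42 pos [0.5197 0.373  0.1413] yaw [1.7997e+02 8.0000e-02 1.3998e+02] grip 0.0853 F [0.8 0.1 0.8]
dpos [-0.0005 -0.0032  0.3414] drot [ 0.001  0.003 -0.001]
```

View pics/s7.png

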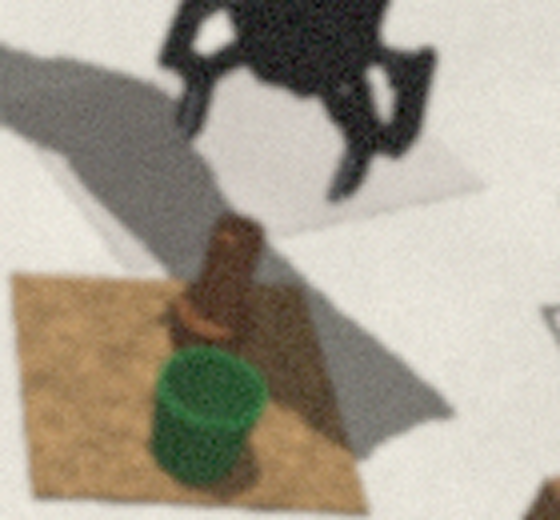

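Emit:
{"name": "send_rows", "arguments": {
  "moves": [
    {"delta_pos":[0,-0.003,0.06],"delta_rot":[0,0,0],"grip":0},
    {"delta_pos":[0,-0.003,0.15],"delta_rot":[0,0,0],"grip":0},
    {"delta_pos":[0,-0.003,0.25],"delta_rot":[0,0,0],"grip":0},
    {"delta_pos":[0,-0.003,0.32],"delta_rot":[0,0,0],"grip":0},
    {"delta_pos":[0,-0.003,0.34],"delta_rot":[0,0,0],"grip":0},
    {"delta_pos":[0,-0.003,0.34],"delta_rot":[0,0,0],"grip":0},
    {"delta_pos":[0,-0.003,0.34],"delta_rot":[0,0,0],"grip":0}
  ]
}}

```text
time_s: 12.05
position: [0.5184, 0.3745, 0.0729]
ee_rot: [3.141, 0.0, 2.446]
wrist_force: [-0.0, 0.4, 0.7]
grip_width: 0.0856
```

Emit:
{"name": "send_rows", "arguments": {
  "moves": [
    {"delta_pos":[0,0,0],"delta_rot":[0,0,0],"grip":1},
    {"delta_pos":[0,0,0],"delta_rot":[0,0,0],"grip":1},
    {"delta_pos":[0,0,0],"delta_rot":[0,0,0],"grip":1},
    {"delta_pos":[0,0,0],"delta_rot":[0,0,0],"grip":1},
    {"delta_pos":[0,0,0],"delta_rot":[0,0,0],"grip":1},
    {"delta_pos":[0,0,0],"delta_rot":[0,0,0],"grip":1},
    {"delta_pos":[0,0,0],"delta_rot":[0,0,0],"grip":1},
    {"delta_pos":[0,0,0],"delta_rot":[0,0,0],"grip":1},
    {"delta_pos":[0,0,0],"delta_rot":[0,0,0],"grip":1},
    {"delta_pos":[0,0,0],"delta_rot":[0,0,0],"grip":1}
  ]
}}

```text
time_s: 12.88
position: [0.518, 0.3745, 0.073]
ee_rot: [3.141, -0.0, 2.446]
wrist_force: [-1.5, -1.7, 6.3]
grip_width: 0.0306
```

Emit:
{"name": "send_rows", "arguments": {
  "moves": [
    {"delta_pos":[0,0,-0.05],"delta_rot":[0,0,0],"grip":1},
    {"delta_pos":[0,0,-0.15],"delta_rot":[0,0,0],"grip":1},
    {"delta_pos":[0,0,-0.3],"delta_rot":[0,0,0],"grip":1},
    {"delta_pos":[0,0,-0.48],"delta_rot":[0,0,0],"grip":1},
    {"delta_pos":[0,0,-0.66],"delta_rot":[0,0,0],"grip":1},
    {"delta_pos":[0,0,-0.84],"delta_rot":[0,0,0],"grip":1},
    {"delta_pos":[0,0,-1],"delta_rot":[0,0,0],"grip":1},
    {"delta_pos":[0,0,-1],"delta_rot":[0,0,0],"grip":1}
  ]
}}

```text
time_s: 13.55
position: [0.5209, 0.3759, 0.2799]
ee_rot: [3.13, 0.002, 2.446]
wrist_force: [0.9, -0.4, -2.6]
grip_width: 0.0304
```

```bash
python3 -c "
from h import *
plan([.5985,-.0755,.31],140)
from workcell import camera
c=camera('scene');np.savez('s8.npz',**c);cv2.imwrite('pics/s8.png',cv2.resize(np.clip(c['image'][50:260,350:500,::-1]*1.8,0,255).astype(np.uint8),None,fx=2.8,fy=2.8,interpolation=2))
"
```

```text
t 13.55 pos [0.5209 0.3759 0.2799] yaw [1.7936e+02 1.3000e-01 1.4014e+02] grip 0.0304 F [ 0.9 -0.4 -2.6]
dpos [-1.7447 -1.4824 -0.1632] drot [0.021 0.004 0.005]
```

View pics/s8.png

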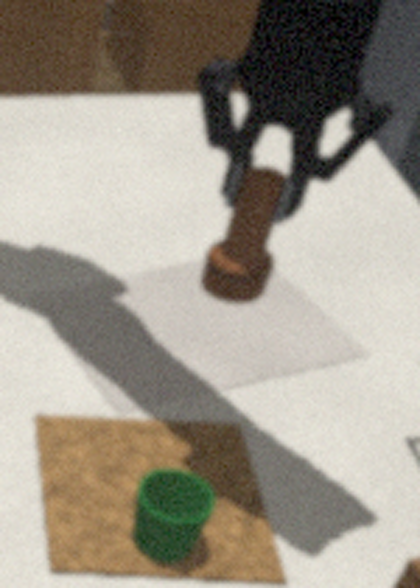

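Emit:
{"name": "send_rows", "arguments": {
  "moves": [
    {"delta_pos":[-0.1,-0.08,-0.05],"delta_rot":[0,0,0],"grip":1},
    {"delta_pos":[-0.22,-0.19,-0.1],"delta_rot":[0,0,0],"grip":1},
    {"delta_pos":[-0.36,-0.3,-0.15],"delta_rot":[0,0,0],"grip":1},
    {"delta_pos":[-0.5,-0.42,-0.16],"delta_rot":[0,0,0],"grip":1},
    {"delta_pos":[-0.64,-0.54,-0.16],"delta_rot":[0,0,0],"grip":1},
    {"delta_pos":[-0.77,-0.65,-0.16],"delta_rot":[0,0,0],"grip":1},
    {"delta_pos":[-0.87,-0.74,-0.16],"delta_rot":[0,0,0],"grip":1}
  ]
}}

```text
time_s: 14.18
position: [0.5557, 0.1454, 0.3027]
ee_rot: [-3.138, -0.001, 2.444]
wrist_force: [0.7, 0.2, -3.5]
grip_width: 0.0308
```

Emit:
{"name": "send_rows", "arguments": {
  "moves": [
    {"delta_pos":[-0.14,-0.12,0],"delta_rot":[0,0,0],"grip":1},
    {"delta_pos":[-0.28,-0.24,0],"delta_rot":[0,0,0],"grip":1},
    {"delta_pos":[-0.42,-0.36,0],"delta_rot":[0,0,0],"grip":1},
    {"delta_pos":[-0.56,-0.48,0],"delta_rot":[0,0,0],"grip":1},
    {"delta_pos":[-0.7,-0.59,0],"delta_rot":[0,0,0],"grip":1},
    {"delta_pos":[-0.8,-0.68,0],"delta_rot":[0,0,0],"grip":1},
    {"delta_pos":[-0.87,-0.74,0],"delta_rot":[0,0,0],"grip":1},
    {"delta_pos":[-0.87,-0.74,0],"delta_rot":[0,0,0],"grip":1},
    {"delta_pos":[-0.87,-0.74,0],"delta_rot":[0,0,0],"grip":1},
    {"delta_pos":[-0.87,-0.74,0],"delta_rot":[0,0,0],"grip":1}
  ]
}}

```text
time_s: 15.02
position: [0.5947, -0.0745, 0.3029]
ee_rot: [-3.141, -0.003, 2.447]
wrist_force: [1.0, 0.1, -3.8]
grip_width: 0.0306
```

```bash
python3 -c "
from h import *
plan([.599,-.0745,.28],140)
from workcell import camera
c=camera('scene');np.savez('s9.npz',**c);cv2.imwrite('pics/s9.png',cv2.resize(np.clip(c['image'][110:270,190:330,::-1]*1.8,0,255).astype(np.uint8),None,fx=3.5,fy=3.5,interpolation=2))
W=cloud(c);p=W.reshape(-1,3)*1000
for k in range(235,270,8):
    m=(abs(p[:,0]-599)<45)&(abs(p[:,1]+76)<45)&(p[:,2]>k)&(p[:,2]<k+8)
    print(k,m.sum(),np.nanpercentile(p[m],[2,50,98],axis=0).round(1).tolist() if m.sum()>4 else 0)
"
```

```text
t 15.02 pos [ 0.5947 -0.0745  0.3029] yaw [-1.7995e+02 -1.5000e-01  1.4022e+02] grip 0.0306 F [ 1.   0.1 -3.8]
dpos [-0.0169  0.0141  0.1143] drot [-0.002 -0.005  0.007]
235 57 [[602.4, -97.0, 235.5], [618.7, -73.3, 239.7], [622.1, -52.1, 242.7]]
243 71 [[601.5, -97.3, 243.1], [618.1, -72.0, 247.2], [622.7, -51.2, 250.6]]
251 74 [[599.1, -95.8, 251.2], [618.9, -69.8, 254.8], [623.4, -50.9, 258.8]]
259 184 [[582.9, -98.3, 259.4], [612.7, -70.8, 265.3], [623.2, -51.6, 266.8]]
267 57 [[600.0, -95.7, 267.1], [610.6, -74.3, 270.5], [615.5, -58.5, 274.7]]
```

View pics/s9.png

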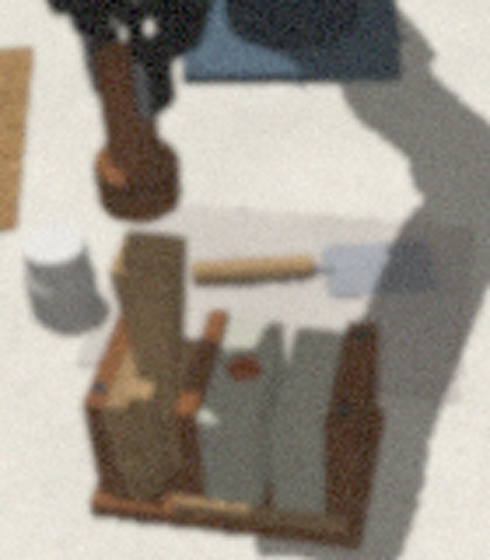

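Emit:
{"name": "send_rows", "arguments": {
  "moves": [
    {"delta_pos":[-0.008,0.005,0],"delta_rot":[0,0,0],"grip":1},
    {"delta_pos":[-0.008,0.005,0.06],"delta_rot":[0,0,0],"grip":1},
    {"delta_pos":[-0.008,0.005,0.12],"delta_rot":[0,0,0],"grip":1},
    {"delta_pos":[-0.008,0.005,0.18],"delta_rot":[0,0,0],"grip":1},
    {"delta_pos":[-0.008,0.005,0.23],"delta_rot":[0,0,0],"grip":1}
  ]
}}

```text
time_s: 15.48
position: [0.5967, -0.0754, 0.2563]
ee_rot: [-3.141, -0.001, 2.447]
wrist_force: [-0.2, 2.3, 1.6]
grip_width: 0.0306
```

Emit:
{"name": "send_rows", "arguments": {
  "moves": [
    {"delta_pos":[0,0,-0.1],"delta_rot":[0,0,0],"grip":1},
    {"delta_pos":[0,0,-0.15],"delta_rot":[0,0,0],"grip":1},
    {"delta_pos":[0,0,-0.15],"delta_rot":[0,0,0],"grip":1}
  ]
}}

```text
time_s: 15.73
position: [0.5988, -0.0766, 0.2902]
ee_rot: [3.139, 0.003, 2.446]
wrist_force: [0.9, 0.6, -2.1]
grip_width: 0.0303
```

```bash
cat > k.py <<'E'
from h import *
import sys
from workcell import camera
plan([.599,-.0745,.28],140)
c=camera('scene');cv2.imwrite(sys.argv[1],cv2.resize(np.clip(c['image'][110:270,190:330,::-1]*1.8,0,255).astype(np.uint8),None,fx=3.5,fy=3.5,interpolation=2))
o=np.array([.5927,-.1065]);a=np.radians(9.9);ex=np.array([np.sin(a),np.cos(a)]);ey=np.array([-np.cos(a),np.sin(a)])
W=cloud(c);p=W.reshape(-1,3);p=p[np.isfinite(p[:,0])]
d=p[:,:2]-o;fx=d@ex*1000;fy=d@ey*1000;z=p[:,2]*1000
for k in(118,128,138):
    m=(fx>5)&(fx<60)&(fy>-26)&(fy<-13)&(z>k)&(z<k+10)
    print("w",k,m.sum(),np.percentile(fx[m],[1,5,95,99]).round(1))
m=(fx>10)&(fx<60)&(fy>-26)&(fy<-15)&(z>120)&(z<205);print("wedge front top z",np.sort(z[m])[-12:].round(0))
m=(fx>66)&(fx<120)&(abs(fy)<45)&(z>95)
f=np.sort(fx[m]);g=np.argmax(np.diff(f[20:-20]))+20;print("seam",f[g],f[g+1])
E
python3 k.py pics/k1.png
```

```text
t 15.73 pos [ 0.5988 -0.0766  0.2902] yaw [179.87   0.2  140.16] grip 0.0303 F [ 0.9  0.6 -2.1]
dpos [0.0061 0.0088 0.0511] drot [0.004 0.007 0.005]
w 118 42 [18.9 19.6 44.7 45.8]
w 128 38 [18.7 20.6 46.3 47.1]
w 138 47 [16.9 19.1 47.3 47.9]
wedge front top z [188. 188. 188. 188. 188. 189. 189. 189. 189. 189. 189. 189.]
seam 107.46601051646293 113.56180047363623
```

View pics/k1.png

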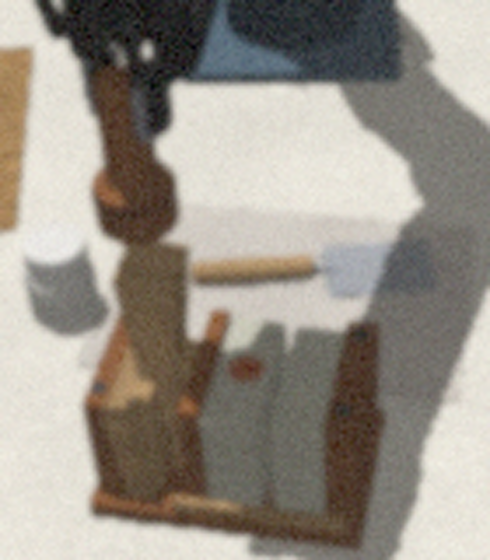

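Emit:
{"name": "send_rows", "arguments": {
  "moves": [
    {"delta_pos":[0.004,0.006,0.06],"delta_rot":[0,0,0],"grip":1},
    {"delta_pos":[0.004,0.006,0.14],"delta_rot":[0,0,0],"grip":1},
    {"delta_pos":[0.004,0.006,0.205],"delta_rot":[0,0,0],"grip":1},
    {"delta_pos":[0.004,0.006,0.205],"delta_rot":[0,0,0],"grip":1}
  ]
}}

```text
time_s: 16.12
position: [0.5955, -0.0735, 0.2434]
ee_rot: [-3.139, -0.005, 2.447]
wrist_force: [-0.7, 0.6, -3.8]
grip_width: 0.0304
```

Emit:
{"name": "send_rows", "arguments": {
  "moves": [
    {"delta_pos":[0,0,-0.1],"delta_rot":[0,0,0],"grip":1},
    {"delta_pos":[0,0,-0.15],"delta_rot":[0,0,0],"grip":1},
    {"delta_pos":[0,0,-0.15],"delta_rot":[0,0,0],"grip":1}
  ]
}}

```text
time_s: 16.37
position: [0.599, -0.0753, 0.2796]
ee_rot: [3.139, 0.004, 2.446]
wrist_force: [1.3, -0.7, -2.2]
grip_width: 0.0306
```

```bash
python3 k.py pics/k2.png
```

```text
t 16.37 pos [ 0.599  -0.0753  0.2796] yaw [179.86   0.22 140.15] grip 0.0306 F [ 1.3 -0.7 -2.2]
dpos [ 0.0025  0.0034 -0.002 ] drot [0.005 0.007 0.005]
w 118 42 [19.4 20.9 47.1 48.4]
w 128 43 [18.6 20.2 48.  49.4]
w 138 45 [17.4 18.7 49.  50.3]
wedge front top z [176. 176. 176. 176. 176. 176. 177. 177. 177. 177. 178. 179.]
seam 109.90063755778682 113.75106783635603
```

Emit:
{"name": "send_rows", "arguments": {
  "moves": [
    {"delta_pos":[0.003,0.005,0.06],"delta_rot":[0,0,0],"grip":1},
    {"delta_pos":[0.003,0.005,0.14],"delta_rot":[0,0,0],"grip":1},
    {"delta_pos":[0.003,0.005,0.21],"delta_rot":[0,0,0],"grip":1},
    {"delta_pos":[0.003,0.005,0.21],"delta_rot":[0,0,0],"grip":1}
  ]
}}

```text
time_s: 16.75
position: [0.5962, -0.0723, 0.2317]
ee_rot: [-3.14, -0.004, 2.447]
wrist_force: [0.0, 0.4, -3.7]
grip_width: 0.0307
```

Emit:
{"name": "send_rows", "arguments": {
  "moves": [
    {"delta_pos":[0,0,-0.1],"delta_rot":[0,0,0],"grip":1},
    {"delta_pos":[0,0,-0.15],"delta_rot":[0,0,0],"grip":1},
    {"delta_pos":[0,0,-0.15],"delta_rot":[0,0,0],"grip":1}
  ]
}}

```text
time_s: 17.0
position: [0.599, -0.0742, 0.2675]
ee_rot: [3.139, 0.003, 2.446]
wrist_force: [0.5, -0.2, -3.1]
grip_width: 0.0308
```

```bash
python3 k.py pics/k3.png
```

```text
t 17.0 pos [ 0.599  -0.0742  0.2675] yaw [179.88   0.2  140.15] grip 0.0308 F [ 0.5 -0.2 -3.1]
dpos [-0.0013 -0.0011 -0.0626] drot [0.004 0.007 0.005]
w 118 46 [18.9 19.6 49.7 50.6]
w 128 44 [18.6 20.9 49.4 50.9]
w 138 54 [17.6 19.3 51.9 52.8]
wedge front top z [200. 202. 202. 202. 203. 204. 204. 204. 204. 205. 205. 205.]
seam 112.22125088334128 113.47290136048483
```

View pics/k3.png

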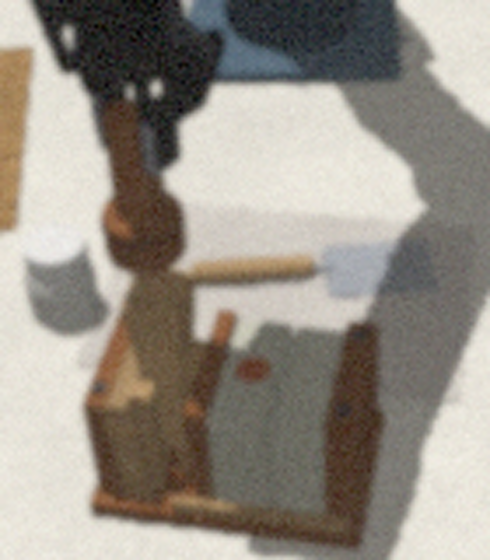

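Emit:
{"name": "send_rows", "arguments": {
  "moves": [
    {"delta_pos":[0.002,0.003,0.06],"delta_rot":[0,0,0],"grip":1},
    {"delta_pos":[0.002,0.003,0.13],"delta_rot":[0,0,0],"grip":1},
    {"delta_pos":[0.002,0.003,0.195],"delta_rot":[0,0,0],"grip":1},
    {"delta_pos":[0.002,0.003,0.195],"delta_rot":[0,0,0],"grip":1}
  ]
}}

```text
time_s: 17.38
position: [0.5964, -0.0717, 0.2229]
ee_rot: [-3.14, -0.003, 2.447]
wrist_force: [-0.2, 0.1, -3.1]
grip_width: 0.0306
```

Emit:
{"name": "send_rows", "arguments": {
  "moves": [
    {"delta_pos":[0,0,-0.1],"delta_rot":[0,0,0],"grip":1},
    {"delta_pos":[0,0,-0.15],"delta_rot":[0,0,0],"grip":1},
    {"delta_pos":[0,0,-0.15],"delta_rot":[0,0,0],"grip":1}
  ]
}}

```text
time_s: 17.63
position: [0.599, -0.0735, 0.2584]
ee_rot: [3.14, 0.003, 2.446]
wrist_force: [1.2, 0.3, -2.4]
grip_width: 0.0306
```

```bash
sed -i 's/(z<205)/(z<180)/' k.py; python3 k.py pics/k4.png
```

```text
t 17.63 pos [ 0.599  -0.0735  0.2584] yaw [179.88   0.19 140.15] grip 0.0306 F [ 1.2  0.3 -2.4]
dpos [-0.0035 -0.0039 -0.108 ] drot [0.004 0.006 0.005]
w 118 46 [18.6 20.8 50.9 51.6]
w 128 49 [18.5 20.2 52.1 52.8]
w 138 51 [16.9 18.6 52.8 53.8]
wedge front top z [155. 155. 155. 155. 155. 155. 156. 156. 156. 157. 157. 158.]
seam 114.74764615442257 115.1054812994005
```

View pics/k4.png

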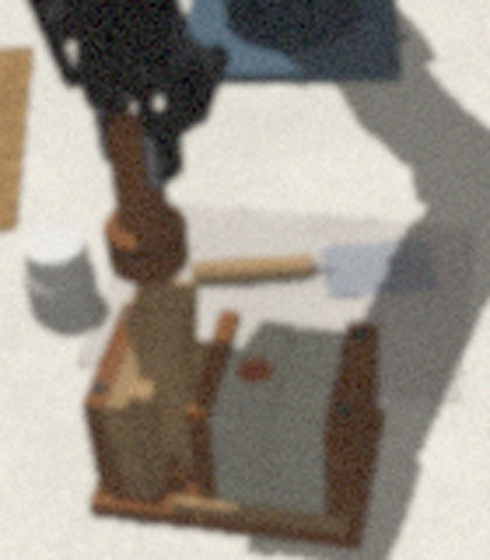

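Emit:
{"name": "send_rows", "arguments": {
  "moves": [
    {"delta_pos":[0,0,0.06],"delta_rot":[0,0,0],"grip":1},
    {"delta_pos":[0,0,0.12],"delta_rot":[0,0,0],"grip":1},
    {"delta_pos":[0,0,0.165],"delta_rot":[0,0,0],"grip":1},
    {"delta_pos":[0,0,0.18],"delta_rot":[0,0,0],"grip":1}
  ]
}}

```text
time_s: 18.02
position: [0.5978, -0.0728, 0.22]
ee_rot: [3.142, -0.001, 2.446]
wrist_force: [-7.7, 2.0, 25.7]
grip_width: 0.0304
```

Emit:
{"name": "send_rows", "arguments": {
  "moves": [
    {"delta_pos":[0,0,-0.1],"delta_rot":[0,0,0],"grip":1},
    {"delta_pos":[0,0,-0.15],"delta_rot":[0,0,0],"grip":1},
    {"delta_pos":[0,0,-0.15],"delta_rot":[0,0,0],"grip":1}
  ]
}}

```text
time_s: 18.27
position: [0.5988, -0.0732, 0.2514]
ee_rot: [3.14, 0.002, 2.446]
wrist_force: [0.5, -0.2, -2.3]
grip_width: 0.0308
```

```bash
python3 k.py pics/k5.png
```

```text
t 18.27 pos [ 0.5988 -0.0732  0.2514] yaw [1.7991e+02 1.4000e-01 1.4016e+02] grip 0.0308 F [ 0.5 -0.2 -2.3]
dpos [-0.0054 -0.0041 -0.1428] drot [0.003 0.005 0.005]
w 118 49 [19.6 21.  51.5 52. ]
w 128 51 [18.  20.1 53.1 53.9]
w 138 50 [18.  19.  53.7 54.6]
wedge front top z [153. 153. 153. 153. 154. 154. 154. 154. 154. 154. 155. 156.]
seam 114.46147802409298 114.92522407991491
```

Emit:
{"name": "send_rows", "arguments": {
  "moves": [
    {"delta_pos":[0,0,0.05],"delta_rot":[0,0,0],"grip":1},
    {"delta_pos":[0,0,0.11],"delta_rot":[0,0,0],"grip":1},
    {"delta_pos":[0,0,0.16],"delta_rot":[0,0,0],"grip":1},
    {"delta_pos":[0,0,0.165],"delta_rot":[0,0,0],"grip":1}
  ]
}}

```text
time_s: 18.65
position: [0.5984, -0.0731, 0.2183]
ee_rot: [3.14, 0.0, 2.446]
wrist_force: [-5.9, 1.9, 25.0]
grip_width: 0.0309
```

Emit:
{"name": "send_rows", "arguments": {
  "moves": [
    {"delta_pos":[0,0,-0.1],"delta_rot":[0,0,0],"grip":1},
    {"delta_pos":[0,0,-0.25],"delta_rot":[0,0,0],"grip":1},
    {"delta_pos":[0,0,-0.4],"delta_rot":[0,0,0],"grip":1},
    {"delta_pos":[0,0,-0.4],"delta_rot":[0,0,0],"grip":1}
  ]
}}

```text
time_s: 18.98
position: [0.6002, -0.0735, 0.3012]
ee_rot: [3.137, 0.006, 2.446]
wrist_force: [1.4, -0.8, -2.5]
grip_width: 0.0301
```

```bash
python3 k.py pics/k6.png; python3 - <<'E'
from h import *
from workcell import camera
c=camera("scene");W=cloud(c);np.savez("s10.npz",**c)
p=W.reshape(-1,3)*1000
s=(abs(p[:,0]-598)<40)&(abs(p[:,1]+73)<40)
m=s&(p[:,2]>170)&(p[:,2]<260)
print("lowest of rammer",np.sort(p[m,2])[:10].round(0))
m=s&(p[:,2]>145)&(p[:,2]<170);print("top face z",np.percentile(p[m,2],[50,90,99]).round(1))
E
```

```text
t 18.98 pos [ 0.6002 -0.0735  0.3012] yaw [179.76   0.33 140.16] grip 0.0301 F [ 1.4 -0.8 -2.5]
dpos [ 0.0021 -0.008   0.1057] drot [0.008 0.011 0.005]
w 118 48 [19.  19.9 52.3 53.1]
w 128 51 [17.9 20.2 52.9 54.2]
w 138 54 [17.5 19.3 54.4 55.3]
wedge front top z [152. 152. 152. 152. 152. 152. 152. 152. 152. 152. 153. 153.]
seam 103.06495155970178 103.50933628820218
lowest of rammer [231. 231. 232. 232. 233. 233. 233. 233. 234. 234.]
top face z [151.3 152.5 153.4]
```

View pics/k6.png

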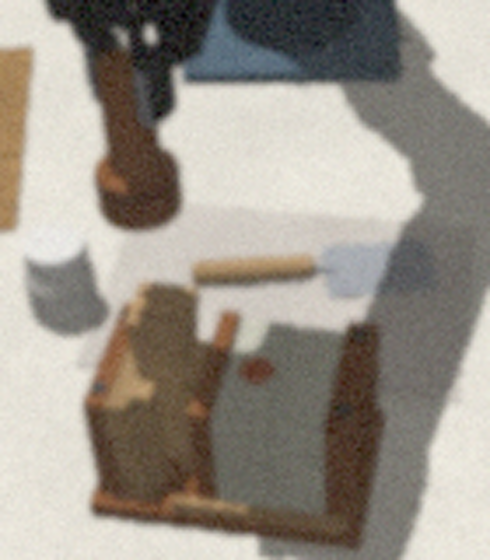

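Emit:
{"name": "send_rows", "arguments": {
  "moves": [
    {"delta_pos":[0.12,0.1,0],"delta_rot":[0,0,0],"grip":1},
    {"delta_pos":[0.26,0.22,0],"delta_rot":[0,0,0],"grip":1},
    {"delta_pos":[0.4,0.34,0],"delta_rot":[0,0,0],"grip":1},
    {"delta_pos":[0.54,0.46,0],"delta_rot":[0,0,0],"grip":1},
    {"delta_pos":[0.68,0.58,0],"delta_rot":[0,0,0],"grip":1},
    {"delta_pos":[0.8,0.68,0],"delta_rot":[0,0,0],"grip":1},
    {"delta_pos":[0.87,0.74,0],"delta_rot":[0,0,0],"grip":1},
    {"delta_pos":[0.87,0.74,0],"delta_rot":[0,0,0],"grip":1}
  ]
}}

```text
time_s: 19.75
position: [0.5559, 0.1589, 0.2939]
ee_rot: [-3.139, -0.005, 2.455]
wrist_force: [0.0, 0.9, -4.0]
grip_width: 0.0303
```

```bash
python3 - <<'E'
from h import *
from workcell import camera
plan([.5195,.3724,.28],140)
o=np.array([.5927,-.1065]);a=np.radians(9.9);ex=np.array([np.sin(a),np.cos(a)]);ey=np.array([-np.cos(a),np.sin(a)])
for n in("top","scene"):
    c=camera(n);W=cloud(c);np.savez(n+"11.npz",**c)
    print(n,"wedge",toprect(W,.6,-.072,.045,.143,.163))
    p=W.reshape(-1,3);p=p[np.isfinite(p[:,0])];d=p[:,:2]-o;fx=d@ex*1000;fy=d@ey*1000;z=p[:,2]*1000
    m=(fx>60)&(fx<147)&(fy>-40)&(fy<40)&(z>80)&(z<112)
    f=np.sort(fx[m]);print("low pts in seam",((fx>100)&(fx<118)&(abs(fy)<45)&(z<80)).sum(), "halves start",np.percentile(fx[(fx>55)&(fx<100)&(z>99)&(z<104.5)&(abs(fy)<40)],2).round(1))
b=(.51,.67,-.12,.12);s=3200
c=load("top11.npz");cv2.imwrite("pics/f11.png",grid(rect(c,.105,*b,s),*b,s,.01))
E
```

```text
t 19.75 pos [0.5559 0.1589 0.2939] yaw [-179.86   -0.3   140.67] grip 0.0303 F [ 0.   0.9 -4. ]
dpos [0.817  0.7106 0.0717] drot [-0.005 -0.01   0.022]
top wedge (array([597.6, -71.7]), array([39.6, 40.8]), 80.0, np.float64(0.1515), array([ 0.5967, -0.0716]), 261)
low pts in seam 0 halves start 57.8
scene wedge (array([598.9, -70.9]), array([40.1, 43.7]), 80.1, np.float64(0.1503), array([ 0.6024, -0.0708]), 268)
low pts in seam 0 halves start 56.1
```

View pics/f11.png

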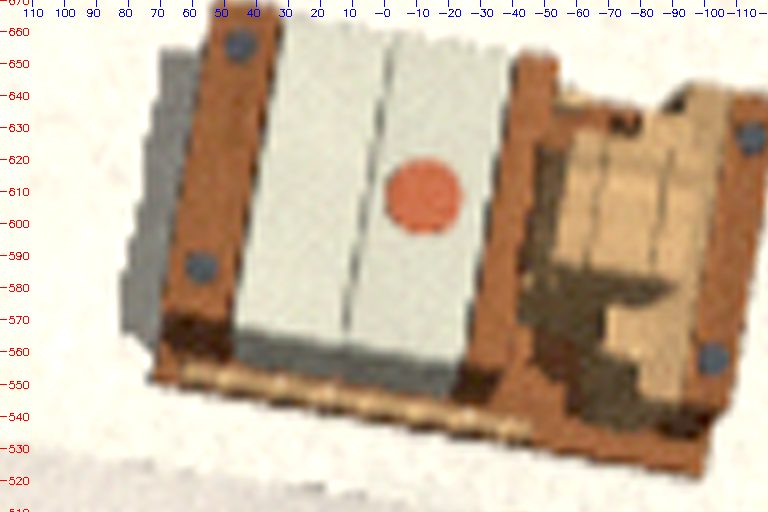

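Emit:
{"name": "send_rows", "arguments": {
  "moves": [
    {"delta_pos":[0.12,0.1,0],"delta_rot":[0,0,0],"grip":1},
    {"delta_pos":[0.26,0.22,0],"delta_rot":[0,0,0.01],"grip":1},
    {"delta_pos":[0.4,0.34,0],"delta_rot":[0,0,0.02],"grip":1},
    {"delta_pos":[0.54,0.46,0],"delta_rot":[0,0,0.02],"grip":1},
    {"delta_pos":[0.68,0.59,0],"delta_rot":[0,0,0.02],"grip":1},
    {"delta_pos":[0.78,0.68,0],"delta_rot":[0,0,0.02],"grip":1},
    {"delta_pos":[0.82,0.71,0],"delta_rot":[0,0,0.02],"grip":1},
    {"delta_pos":[0.82,0.71,0],"delta_rot":[0,0,0.02],"grip":1},
    {"delta_pos":[0.82,0.71,0],"delta_rot":[0,0,0.02],"grip":1}
  ]
}}

```text
time_s: 20.6
position: [0.5243, 0.3642, 0.2959]
ee_rot: [-3.139, 0.001, 2.434]
wrist_force: [0.1, -1.5, -3.1]
grip_width: 0.0309
```

```bash
python3 -c "
from h import *
plan([.5185,.3735,.1],140)"
```

```text
t 20.6 pos [0.5243 0.3642 0.2959] yaw [-1.7984e+02  6.0000e-02  1.3948e+02] grip 0.0309 F [ 0.1 -1.5 -3.1]
dpos [0.0533 0.0191 0.9795] drot [-0.005  0.002 -0.017]
```

Emit:
{"name": "send_rows", "arguments": {
  "moves": [
    {"delta_pos":[0.05,0.019,0.08],"delta_rot":[0,0,0],"grip":1},
    {"delta_pos":[0.05,0.019,0.2],"delta_rot":[0,0,0],"grip":1},
    {"delta_pos":[0.05,0.019,0.37],"delta_rot":[0,0,0],"grip":1},
    {"delta_pos":[0.05,0.019,0.54],"delta_rot":[0,0,0],"grip":1},
    {"delta_pos":[0.05,0.019,0.7],"delta_rot":[0,0,0],"grip":1},
    {"delta_pos":[0.05,0.019,0.85],"delta_rot":[0,0,0],"grip":1},
    {"delta_pos":[0.05,0.019,0.94],"delta_rot":[0,0,0],"grip":1},
    {"delta_pos":[0.05,0.019,0.97],"delta_rot":[0,0,0],"grip":1},
    {"delta_pos":[0.05,0.019,0.97],"delta_rot":[0,0,0],"grip":1},
    {"delta_pos":[0.05,0.019,0.97],"delta_rot":[0,0,0],"grip":1}
  ]
}}

```text
time_s: 21.43
position: [0.5203, 0.3743, 0.1044]
ee_rot: [3.141, 0.001, 2.434]
wrist_force: [0.5, 0.5, -3.1]
grip_width: 0.0308
```

```bash
python3 -c "
from h import *
plan([.5185,.3735,.073],140)
from workcell import camera
c=camera('scene');cv2.imwrite('pics/s12.png',cv2.resize(np.clip(c['image'][110:260,360:500,::-1]*1.8,0,255).astype(np.uint8),None,fx=4,fy=4,interpolation=2))
"
```

```text
t 21.43 pos [0.5203 0.3743 0.1044] yaw [1.7995e+02 7.0000e-02 1.3945e+02] grip 0.0308 F [ 0.5  0.5 -3.1]
dpos [ 0.0042 -0.0092  0.1568] drot [ 0.002  0.002 -0.018]
```

View pics/s12.png

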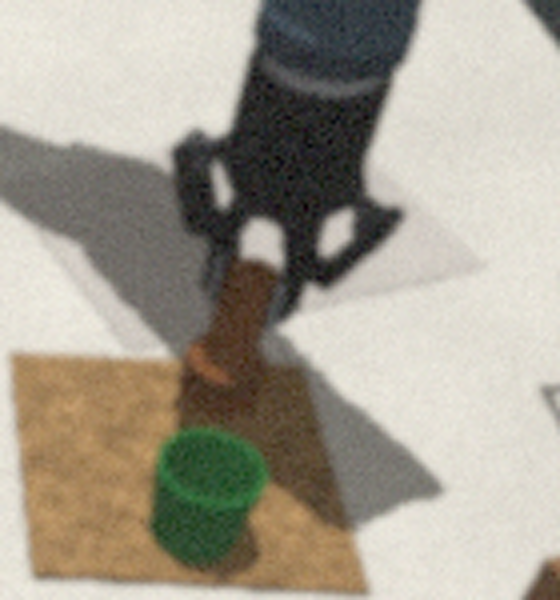

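Rammer is about 30 mm above its old place, clear of the cup. Lowering slowly.

Emit:
{"name": "send_rows", "arguments": {
  "moves": [
    {"delta_pos":[0,-0.005,0.05],"delta_rot":[0,0,0],"grip":1},
    {"delta_pos":[0,-0.005,0.1],"delta_rot":[0,0,0],"grip":1},
    {"delta_pos":[0,-0.005,0.13],"delta_rot":[0,0,0],"grip":1},
    {"delta_pos":[0,-0.005,0.14],"delta_rot":[0,0,0],"grip":1},
    {"delta_pos":[0,-0.005,0.14],"delta_rot":[0,0,0],"grip":1},
    {"delta_pos":[0,-0.005,0.145],"delta_rot":[0,0,0],"grip":1}
  ]
}}

```text
time_s: 21.98
position: [0.5183, 0.3751, 0.0743]
ee_rot: [3.141, 0.0, 2.436]
wrist_force: [-0.6, -0.5, -3.9]
grip_width: 0.0305
```

Emit:
{"name": "send_rows", "arguments": {
  "moves": [
    {"delta_pos":[0,0,0.005],"delta_rot":[0,0,0],"grip":1},
    {"delta_pos":[0,0,0.005],"delta_rot":[0,0,0],"grip":1}
  ]
}}

```text
time_s: 22.15
position: [0.5182, 0.3752, 0.0734]
ee_rot: [3.141, 0.0, 2.436]
wrist_force: [0.5, 0.4, -2.7]
grip_width: 0.0307
```

Emit:
{"name": "send_rows", "arguments": {
  "moves": [
    {"delta_pos":[0,0,0.005],"delta_rot":[0,0,0],"grip":1},
    {"delta_pos":[0,0,0.005],"delta_rot":[0,0,0],"grip":1}
  ]
}}

```text
time_s: 22.32
position: [0.5184, 0.3752, 0.073]
ee_rot: [3.141, 0.0, 2.436]
wrist_force: [-1.7, -1.2, 2.3]
grip_width: 0.0304
```

Emit:
{"name": "send_rows", "arguments": {
  "moves": [
    {"delta_pos":[0,0,0.005],"delta_rot":[0,0,0],"grip":1},
    {"delta_pos":[0,0,0.005],"delta_rot":[0,0,0],"grip":1}
  ]
}}

```text
time_s: 22.48
position: [0.5185, 0.3752, 0.0729]
ee_rot: [3.141, -0.0, 2.436]
wrist_force: [-4.7, -2.6, 10.3]
grip_width: 0.0304
```

Contact with the board. Release and rise.

Emit:
{"name": "send_rows", "arguments": {
  "moves": [
    {"delta_pos":[0,0,-0.005],"delta_rot":[0,0,0],"grip":0.6},
    {"delta_pos":[0,0,-0.005],"delta_rot":[0,0,0],"grip":0.5},
    {"delta_pos":[0,0,-0.005],"delta_rot":[0,0,0],"grip":0.3},
    {"delta_pos":[0,0,-0.005],"delta_rot":[0,0,0],"grip":0},
    {"delta_pos":[0,0,-0.005],"delta_rot":[0,0,0],"grip":0},
    {"delta_pos":[0,0,-0.005],"delta_rot":[0,0,0],"grip":0},
    {"delta_pos":[0,0,-0.005],"delta_rot":[0,0,0],"grip":0}
  ]
}}

```text
time_s: 23.07
position: [0.5181, 0.375, 0.0722]
ee_rot: [-3.141, 0.0, 2.436]
wrist_force: [-0.4, -0.1, 0.2]
grip_width: 0.0853
```

Emit:
{"name": "send_rows", "arguments": {
  "moves": [
    {"delta_pos":[0,0,-0.06],"delta_rot":[0,0,0],"grip":0},
    {"delta_pos":[0,0,-0.15],"delta_rot":[0,0,0],"grip":0},
    {"delta_pos":[0,0,-0.3],"delta_rot":[0,0,0],"grip":0},
    {"delta_pos":[0,0,-0.5],"delta_rot":[0,0,0],"grip":0},
    {"delta_pos":[0,0,-0.7],"delta_rot":[0,0,0],"grip":0},
    {"delta_pos":[0,0,-0.8],"delta_rot":[0,0,0],"grip":0},
    {"delta_pos":[0,0,-0.8],"delta_rot":[0,0,0],"grip":0}
  ]
}}

```text
time_s: 23.65
position: [0.5212, 0.3765, 0.2393]
ee_rot: [3.131, 0.002, 2.435]
wrist_force: [1.5, -0.5, -0.6]
grip_width: 0.0855
```

```bash
python3 - <<'E'
from h import *
from workcell import camera,sense
s=sense();print(s["time_s"],s["position"],s["wrist_force"].round(1))
for n in("top","scene"):
    c=camera(n);W=cloud(c);np.savez(n+"13.npz",**c)
    cv2.imwrite(f"pics/{n}13.png",np.clip(c["image"][:,:,::-1]*1.6,0,255).astype(np.uint8))
    print(n,"wedge",toprect(W,.6,-.072,.045,.143,.163))
    print(n,"ram",toprect(W,.515,.37,.03,.099,.113))
    print(n,"cup",toprect(W,.61,.33,.05,.058,.075))
    print(n,"pack",toprect(W,.545,-.32,.035,.133,.147))
E
```

```text
23.65 [0.52115397 0.37654202 0.23928824] [ 1.5 -0.5 -0.6]
top wedge (array([597.3, -71.7]), array([39.5, 40.2]), 80.3, np.float64(0.1518), array([ 0.5968, -0.0714]), 261)
top ram (array([519.4, 371.7]), array([30. , 27.9]), 24.3, np.float64(0.1068), array([0.5192, 0.3714]), 123)
top cup (array([615.3, 339.4]), array([60.7, 62. ]), 0.3, np.float64(0.0656), array([0.6162, 0.3416]), 141)
top pack (array([ 545.2, -319.2]), array([41.2, 24.6]), 78.5, np.float64(0.1402), array([ 0.5451, -0.3185]), 168)
scene wedge (array([599.4, -71.2]), array([39.9, 41.8]), 80.0, np.float64(0.1505), array([ 0.602 , -0.0708]), 263)
scene ram (array([522.7, 373.5]), array([31. , 30.8]), 66.3, np.float64(0.1051), array([0.5249, 0.3726]), 111)
scene cup (array([617.8, 340.9]), array([62.6, 64.1]), 89.0, np.float64(0.0639), array([0.6178, 0.3398]), 217)
scene pack (array([ 546.3, -318.1]), array([40.7, 26.7]), 78.6, np.float64(0.139), array([ 0.5493, -0.3178]), 154)
```

View pics/scene13.png

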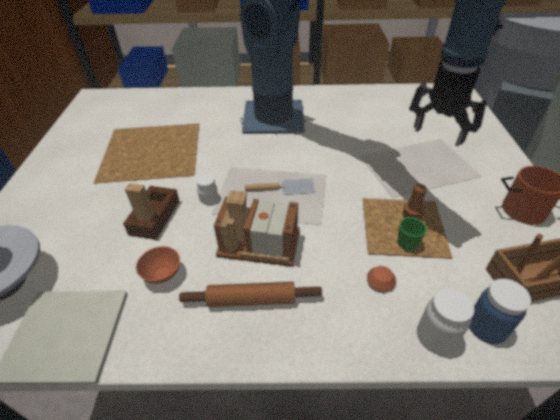

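View pics/top13.png

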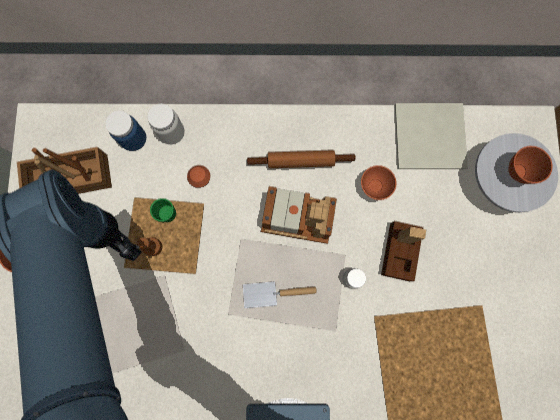

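Emit:
{"name": "send_rows", "arguments": {
  "moves": [
    {"delta_pos":[0,0,0],"delta_rot":[0,0,0],"grip":0},
    {"delta_pos":[0,0,0],"delta_rot":[0,0,0],"grip":0},
    {"delta_pos":[0,0,0],"delta_rot":[0,0,0],"grip":0}
  ]
}}

```text
time_s: 24.0
position: [0.5174, 0.3746, 0.231]
ee_rot: [-3.139, -0.0, 2.436]
wrist_force: [-0.4, -0.2, 0.1]
grip_width: 0.0854
```

```bash
python3 -c "
from workcell import *
print(job_done())"
```

```text
the job is handed in; nothing more can be done
None
```

The job is done and was handed in at about 24 s. I stood the wedge thin end down in the keyway and let go of it. Then I tapped it down with the rammer in six blows, lifting clear each time, and stood the rammer back upright on the brown board.

**Mould:** the wedge top went down by about 40 mm (scene camera) to 43 mm (top camera), against 40 mm expected. The jaw mark moved about 8 mm. The depth check found no open gap, though a thin dark line still shows at the seam in the top view.

**Wedge tight:** the last two blows met about 28 N. The wedge may still have gone down a millimetre or so on the last one.

**Other checks:** the rammer is within about 2 mm of where it started. The cup and packer measured as unmoved, and everything else looked in place in the last pictures. The gripper was open and touching nothing at hand-in.

**Disagreements:** the two cameras differed by 1–3 mm throughout, and I used a compromise between them. My measured gap centre lay about 4 mm from where the stated frame dimensions would put it. I followed the measurement, and the wedge went in freely.

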